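# Load one coated glass plate from the stack into the sprung plate holder

### The arm

A 6-joint arm with a two-finger parallel gripper is mounted at the origin on the work surface. World frame = base frame: x ahead of the robot, y to its left, z up, the work surface at z = 0. Lengths are in m, angles in degrees, forces in N, time in s.
With the tool pointing down it reaches from about 0.275 to 0.825 m from the base axis. Payload 5.2 kg.
Tool frame: the origin (TCP) lies midway between the tips of the shut fingers; the grasp point (between the pads) lies 19 mm behind it; z points along the fingers, y is the direction in which the jaws open and shut (so a half turn about z gives the same grasp; the last joint's range is limited). The gripper opens to 93 mm and grips with 3 to 60 N. Pads are 15 mm wide; open, the fingers measure 128 mm over their backs; the gripper's body (75 mm by 188 mm) begins 65 mm behind the grasp point.
Start: joints at [-75.447, 14.817, 87.949, -0, 77.235, -11.62], TCP at [0.243, -0.494, 0.219] pointing down, gripper open.
Joint ranges: [-179.93, 179.93], [-52.35, 119.4], [10.71, 147.94], [-69.91, 249.91], [12.55, 155.21], [-178.61, 178.61]. Speed limits (degrees/s): [147.25, 147.25, 180, 180, 180, 180].

### API

Orientations are given as [roll, pitch, yaw] about the fixed x, y, z axes, in that order (R = Rz(yaw) Ry(pitch) Rx(roll)).
In Python, from workcell import r gives the robot as it stands.
- The arm moves only by the tool servo_tool, never from a script. Its argument "increments" is a list of rows, each a list of 3 entries, a list of its own where there are three numbers: the gripper's target within -1 to 1 (fully open at 1, half-way at 0, shut at -1), then the shift along the world's x, y, z in units of 0.3 m (1.0 is 0.3 m), then the turn, a rotation vector about the world's x, y, z in units of 90 degrees (1.0 is 90 degrees). A call has 1 to 10 rows; each row is the pose to reach, as a shift and turn from the pose commanded when the call began; what a row does not reach only later rows make up. A row lasts 1/8 s, in which the tool goes at most 62.5 mm and 10.7 degrees, less where a joint would pass 70% of its speed; a pose out of reach is approached as far as the arm can. A call with a number of a shift or a turn outside -1 to 1 is refused whole. A call with a gripper value outside its range is refused whole. The fingers move at their own pace and stop on an object; the grip force is fixed at half the most. Time passes only in rows, so rows that repeat a pose let the fingers close. It gives the time, the measured TCP pose, the force and the opening at its end, in the units of the state.
- r.read_state(): the state, without advancing time (a new reading comes with each control period).
- r.capture(name): name is "side" or "top"; returns a dict with "color" (384x512x3 uint8, blue, green, red), "K" (3x3 intrinsics, pixels), "xyz" and "attitude" of the camera in the world. Camera axes: x right, y up, looking along -z (the intrinsics and any distortion apply to the point x, -y, -z); pixel columns grow to the right and rows downward; lengths in m; the calibration is good to about 2 mm. A picture is of the moment at which its call begins. There is no depth.
- r.sign_off(): hands the job in, once; it reports no verdict.
The state is a dict: "t": time; "joints": joint angles; "qd": joint speeds; "effort": joint torques, N m; "eef_pos": TCP position; "eef_rot": TCP orientation; "wrist_force": force on the tool from outside, world axes, zero at the start; "moment": the same for the moment, N m; "opening": finger opening in m.
Only numpy, scipy, OpenCV 4.12 (cv2) and the standard library are available. Lean on these libraries where they do the work, as an engineer would, in place of code of your own. Each camera call takes 0.05 s, during which the arm holds its last target.

### The job

Take just the top glass plate off the stack and load it, white side up, into the scanner's plate holder, so that it lies flat on the bed, centred across it, held by the spring with its two ends under the two lips; the blue jaw gives way when the end of the plate is pushed in under its lip. It is glass, so grip it lightly and press gently, and leave the other plates, the bottle, the beaker and the jar where they are.

Things in the scene. Friction and masses are not known exactly. Their poses are not given: they have to be found in the camera images.
- top_plate: the uppermost of four equal plates: pale green glass with a white coating on top, 150 mm long (its x), 60 mm wide (its y), 8 mm thick (z up), about 170 g. Origin: centre of its underside. It lies loose, slightly out of line, flat on the next plate. The glass cracks if a finger squeezes it with more than 35 N, or if all that presses on it comes to more than 90 N
- plate2: second plate of the stack, right under the top plate, same kind and size, origin at the centre of its underside; stays on the stack
- plate3: third plate of the stack, same kind and size; stays on the stack
- plate4: lowest plate of the stack, same kind and size; stays on the stack
- plinth: fixed grey block that carries the stack, 190 mm (x) by 100 mm (y), its top 50 mm above its origin, which may lie below the bench top: its height above the bench is 25 to 50 mm. The long side of the stack runs along its x
- holder: fixed plate holder: white base 270 mm (x, -120 to +150 mm) by 130 mm (y), 40 mm high, origin at its underside (up to 15 mm below the bench top). Dark bed rail along x, 44 mm wide, its top 50 mm above the origin. It carries a clamp set: a fixed aluminium stop at the -x end, a blue sprung jaw at the +x end. A plate lies between them, its long sides clear of the rail by 8 mm
- bed (a point): point on top of the bed rail, 50 mm above the holder's origin. The clamp set stands within 8 mm either way (x) of being centred on it, and its exact place is not reported: look or feel for it. Stop face and jaw face stand 147 mm apart when empty; the jaw yields 13 mm towards +x (3.4 N at first, 6 N at its firm end stop). So it holds the 150 mm plate with the jaw 3 mm back
- rail_end (a point): -x end of the bed rail's top, 115 mm from point bed; the fixed stop is the clamp part nearest to it. Stop and jaw each carry a lip, 50 mm wide (y), 8 mm over the plate's end, underside 10.5 mm and top 13.5 mm above the bed. A plate goes in under the jaw's lip nose down by about 10 degrees; its near edge passes the fixed lip only with the jaw within 2 mm of its end stop
- reagent: bystander: round amber bottle with a blue cap, 72 mm across, 150 mm high, origin under its centre
- beaker: bystander: clear beaker, 80 mm across, 90 mm high, origin under its centre
- jar: bystander: white jar, 70 mm across, 90 mm high, origin under its centre
There are look-alikes about, which are no part of the job. What is shaped like the top_plate but red or yellow is not meant.

How it is judged (in metres and radians):
On the way:
1. the top plate alone is lifted clear of the stack, the second plate still lying on the third (z of top_plate in the frame of plinth above 0.085 m and distance of plate2 from where it was at the start of the episode below 0.015 m), for 0.2 s.
At the end, for the whole second after the job is handed in: the top plate rests in the holder, white side up, under both lips: underside within 3 mm of the bed, centre within 12 mm of site bed along it and 8 mm across, tilted under 0.03 rad, in line within 0.06 rad; the other plates moved less than 15 mm, the bystanders less than 30 mm (x of top_plate in the frame of holder between -0.012 and 0.012 m and y of top_plate in the frame of holder between -0.008 and 0.008 m and z of top_plate in the frame of holder between 0.047 and 0.053 m and angle between top_plate's own z axis and vertical below 0.03 rad and angle between the x axis of top_plate and the x axis of holder, either way round below 0.06 rad and linear speed of top_plate below 0.02 m/s and distance of each of plate2, plate3, plate4 from where it was at the start of the episode below 0.015 m and distance of each of reagent, beaker, jar from where it was at the start of the episode below 0.03 m); the robot touches nothing.
It fails at once if the plate is squeezed by the fingers too hard (over 70 N in all, 35 N a finger) (contact force between the fingers and top_plate above 70 N).
It fails at once if all contacts on the plate (fingers, holder, stack) together press with more than 90 N (contact force between top_plate and anything else above 90 N).
It fails at once if another plate of the stack is moved by more than 15 mm (distance of any of plate2, plate3, plate4 from where it was at the start of the episode above 0.015 m).
It fails at once if a bystander is moved by more than 30 mm (distance of any of reagent, beaker, jar from where it was at the start of the episode above 0.03 m).
It also fails if it takes over 48 s, if anything falls off the work surface, if the arm or the gripper's body presses on something with over 40 N, if the wrist force passes 120 N, or if a joint passes its speed limit or range.

## Working session

There is one attempt and no reset: what is moved stays moved. The work goes in short steps, Python scripts to look and compute and a tool call to move; the robot and the scene stay as the last step left them, time stands still between calls to the robot, and variables do not carry over. Pictures are saved under pics/ and viewed, and the job is handed in when it is done.

Besides the shell and the picture viewer there is one more tool, called after ">>>" as name(argument=value, ...), one argument or row to a line, values as JSON. servo_tool: Moves the arm, as the interface text tells. Its arguments: {"type":"object","properties":{"increments":{"type":"array","items":{"type":"array"}}},"required":["increments"]}

```bash
ls; mkdir -p pics
python3 - <<'E'
from workcell import r
import cv2,json,pickle
print(r.read_state())
for n in("side","top"):
    c=r.capture(n); cv2.imwrite(f"pics/{n}0.png",c["color"]); pickle.dump(c,open(f"{n}0.pkl","wb"))
    print(n,c["K"],c["xyz"],c["attitude"],[k for k in c])
E
```

```text
pics
{'t': 0.0, 'joints': array([-7.54466411e+01,  1.48601567e+01,  8.80109164e+01, -3.03208866e-04,
        7.72344579e+01, -1.16185380e+01]), 'qd': array([-0.01381856, -0.07885233,  0.03366799, -0.0662972 ,  0.00913086,
       -0.05828674]), 'effort': array([-4.49037611e-05, -4.37304568e+01, -2.84007400e+01,  7.18053058e-02,
        4.14327602e-02, -1.54340332e-04]), 'eef_pos': array([ 0.24247412, -0.49305655,  0.21781041]), 'eef_rot': array([-1.79896572e+02, -2.09638423e-02,  2.61719452e+01]), 'wrist_force': array([-1.29860247, -0.20910226, -0.59037275]), 'moment': array([ 0.01458313,  0.02017636, -0.01360385]), 'opening': 0.09274145496368162}
side [[495.90840956   0.         257.89454423]
 [  0.         495.90840956 191.25570245]
 [  0.           0.           1.        ]] [0.16697036 0.87023151 0.83368461] [  51.65089257    0.38518231 -155.78736681] ['color', 'K', 'xyz', 'attitude']
top [[499.57478702   0.         253.7823072 ]
 [  0.         499.57478702 193.3525163 ]
 [  0.           0.           1.        ]] [ 0.33551312 -0.0018633   1.27792822] [  9.90277303   1.29457227 -91.16781694] ['color', 'K', 'xyz', 'attitude']
```

View pics/side0.png

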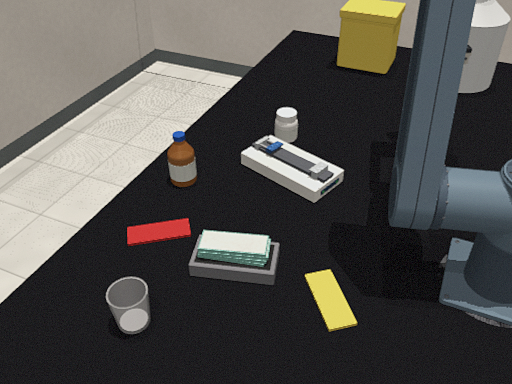

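View pics/top0.png

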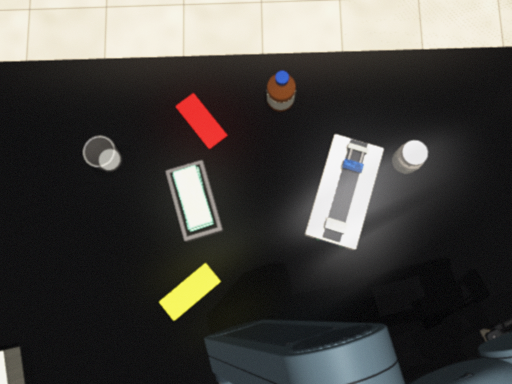

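The side view shows the plate stack on a grey plinth at about (235,250) and the white holder at about (292,165). In the top view the stack is at (193,198) and the holder at (345,192), with the blue jaw at (353,165) and the stop at (335,227). The lookalikes are the red plate (202,120 top) and the yellow plate (190,291 top), both lying on the bench. The plate I want is the white-topped one on the stack. I'll enlarge that area to confirm.

Run:
```python
import cv2,numpy as np
t=cv2.imread("pics/top0.png"); s=cv2.imread("pics/side0.png")
a=cv2.resize(t[150:250,150:235],None,fx=4.5,fy=4.5,interpolation=cv2.INTER_CUBIC)
b=cv2.resize(t[125:255,300:390],(int(90*450/130),450),interpolation=cv2.INTER_CUBIC)
cv2.imwrite("pics/crop1.png",np.hstack([a[:450],b]))
a=cv2.resize(s[220:290,180:290],None,fx=3.6,fy=3.6,interpolation=cv2.INTER_CUBIC)
b=cv2.resize(s[130:200,235:345],None,fx=3.6,fy=3.6,interpolation=cv2.INTER_CUBIC)
cv2.imwrite("pics/crop2.png",np.hstack([a,b]))
```

```text
(no output)
```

View pics/crop1.png

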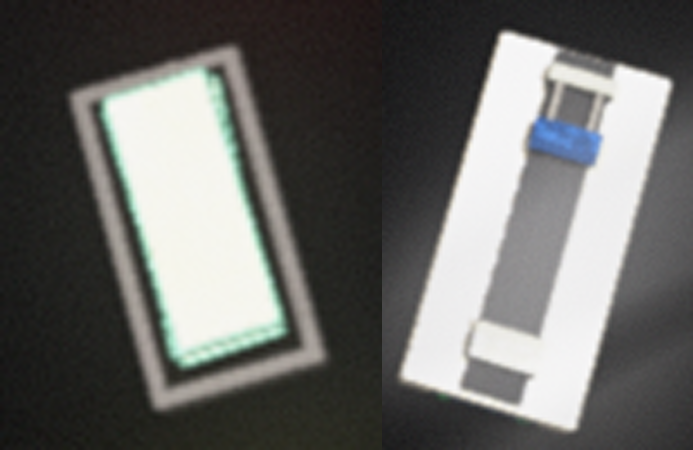

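View pics/crop2.png

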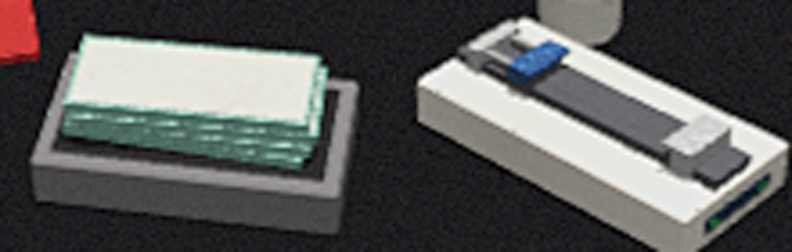

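```bash
cat > h.py <<'E'
import cv2,numpy as np,pickle
from scipy.spatial.transform import Rotation as Ro
def load(n): return pickle.load(open(n,"rb"))
def ray(c,px):
    px=np.atleast_2d(px).astype(float); K=c["K"]
    d=np.c_[(px[:,0]-K[0,2])/K[0,0],-(px[:,1]-K[1,2])/K[1,1],-np.ones(len(px))]
    R=Ro.from_euler("xyz",c["attitude"],degrees=True).as_matrix()
    return np.array(c["xyz"]),d@R.T
def plane(c,px,z):
    o,d=ray(c,px); return o+d*((z-o[2])/d[:,2])[:,None]
def proj(c,P):
    R=Ro.from_euler("xyz",c["attitude"],degrees=True).as_matrix()
    q=(np.atleast_2d(P)-c["xyz"])@R; K=c["K"]
    return np.c_[K[0,0]*q[:,0]/-q[:,2]+K[0,2],K[1,1]*-q[:,1]/-q[:,2]+K[1,2]]
def tri(c1,p1,c2,p2):
    o1,d1=ray(c1,p1);o2,d2=ray(c2,p2);out=[]
    for a,b in zip(d1,d2):
        A=np.c_[a,-b];s=np.linalg.lstsq(A,o2-o1,rcond=None)[0]
        X,Y=o1+s[0]*a,o2+s[1]*b; out.append(np.r_[(X+Y)/2,np.linalg.norm(X-Y)])
    return np.array(out)
S=6
def quad(mask):   # mask = float image upsampled by S (bool), returns 4 subpixel corners
    cs,_=cv2.findContours(mask.astype(np.uint8),cv2.RETR_EXTERNAL,cv2.CHAIN_APPROX_NONE)
    c=max(cs,key=cv2.contourArea); hull=cv2.convexHull(c)
    for e in np.arange(.01,.2,.005):
        q=cv2.approxPolyDP(hull,e*cv2.arcLength(hull,True),True)
        if len(q)<=4: break
    q=q[:,0].astype(float); P=c[:,0].astype(float); L=[]
    for i in range(4):
        a,b=q[i],q[(i+1)%4]; u=(b-a)/np.linalg.norm(b-a); n=np.array([-u[1],u[0]])
        t=(P-a)@u/np.linalg.norm(b-a); k=(abs((P-a)@n)<2.0*S)&(t>.12)&(t<.88)
        f=cv2.fitLine(P[k].astype(np.float32),cv2.DIST_HUBER,0,.01,.01).ravel(); L.append(f)
    out=[]
    for i in range(4):
        f,g=L[i-1],L[i]; s=np.linalg.solve(np.c_[f[:2],-g[:2]],g[2:]-f[2:]); out.append(f[2:]+s[0]*f[:2])
    return (np.array(out)+.5)/S-.5
def crop(img,x0,y0,x1,y1):
    return cv2.resize(img[y0:y1,x0:x1],None,fx=S,fy=S,interpolation=cv2.INTER_CUBIC),np.array([x0,y0])
E
python3 - <<'E'
from h import *
T=load("top0.pkl");Sd=load("side0.pkl")
np.set_printoptions(precision=4,suppress=True)
def white(box,c,thr,sat=30):
    im,o=crop(c["color"],*box); im=cv2.GaussianBlur(im,(0,0),2)
    mn=im.min(2).astype(int);mx=im.max(2).astype(int)
    m=(mn>thr)&(mx-mn<sat); m=cv2.morphologyEx(m.astype(np.uint8),cv2.MORPH_CLOSE,np.ones((7,7)))
    return quad(m)+o,m
def order(c,q,z):
    P=plane(c,q,z); ctr=P.mean(0); k=np.argsort(np.arctan2(*(P-ctr)[:,1::-1].T)); return q[k]
for name,bt,bs,z,tt,ts,sat in (("plate",(150,150,235,250),(185,222,285,275),.11,150,150,40),("holder",(300,125,390,255),(235,130,345,200),.035,120,140,60)):
    qt,m1=white(bt,T,tt,sat);qs,m2=white(bs,Sd,ts,sat)
    cv2.imwrite(f"pics/m_{name}.png",np.hstack([cv2.resize(m1*255,(350,350)),cv2.resize(m2*255,(350,350))]))
    qt=order(T,qt,z);qs=order(Sd,qs,z)
    print(name,qt.tolist(),qs.tolist())
    X=tri(T,qt,Sd,qs);print(X)
    print("top plane",plane(T,qt,z)[:,:2].tolist(),"side",plane(Sd,qs,z)[:,:2].tolist())
    print([np.linalg.norm(X[i,:3]-X[i-1,:3]).round(4) for i in range(4)])
E
```

```text
plate [[212.59364318847656, 221.79714965820312], [194.38332748413086, 163.19754695892334], [171.76074981689453, 170.36799430847168], [190.06601333618164, 231.18042755126953]] [[268.1109848022461, 235.43811798095703], [203.445219039917, 229.82837390899658], [197.32634449005127, 247.65303993225098], [267.3804244995117, 253.93913650512695]]
[[0.4813 0.1238 0.0662 0.0036]
 [0.6259 0.1673 0.0671 0.003 ]
 [0.6092 0.2236 0.0683 0.0022]
 [0.4594 0.1787 0.0678 0.0035]]
top plane [[0.47433303005918287, 0.11874389317665829], [0.6170581877007344, 0.161759745472014], [0.6007845466870234, 0.21624726505382066], [0.45339069435779117, 0.1719111789291359]] side [[0.4650727694891368, 0.1665255581998809], [0.5987790687781429, 0.2064724487542906], [0.5839847967053993, 0.2588035595404571], [0.4449436605066698, 0.21704018948620085]]
[np.float64(0.0592), np.float64(0.1511), np.float64(0.0588), np.float64(0.1564)]
holder [[355.6760597229004, 250.07855987548828], [384.66007232666016, 147.71500205993652], [334.0603675842285, 133.05373668670654], [303.86580896377563, 234.06375885009766]] [[344.49957275390625, 169.8879051208496], [271.4112739562988, 134.83031606674194], [239.20543432235718, 152.25155639648438], [314.97106170654297, 192.10116958618164]]
[[ 0.4056 -0.2258  0.038   0.0016]
 [ 0.6618 -0.3145  0.0361  0.002 ]
 [ 0.7056 -0.1869  0.0388  0.0026]
 [ 0.4475 -0.1002  0.0386  0.001 ]]
top plane [[0.40500778216872, -0.22655480086700425], [0.6631440474125221, -0.3145510422781099], [0.7053986851745224, -0.1877952899284408], [0.44737185528553547, -0.10057343547374362]] side [[0.40736431049295047, -0.22984624837929013], [0.66144556100108, -0.3161761519691443], [0.709598384539455, -0.191955909719688], [0.44927704603083596, -0.10450869902103033]]
[np.float64(0.1325), np.float64(0.2711), np.float64(0.1349), np.float64(0.2722)]
```

View pics/m_holder.png

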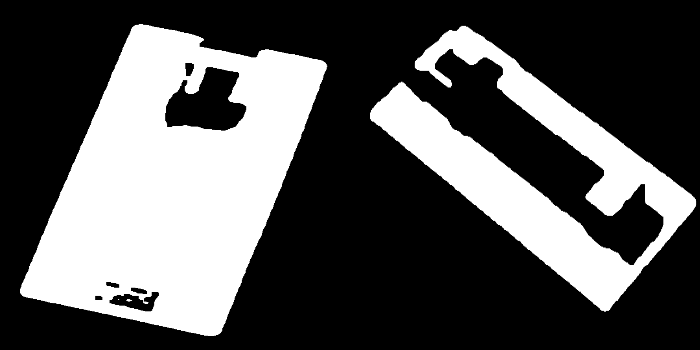

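View pics/m_plate.png

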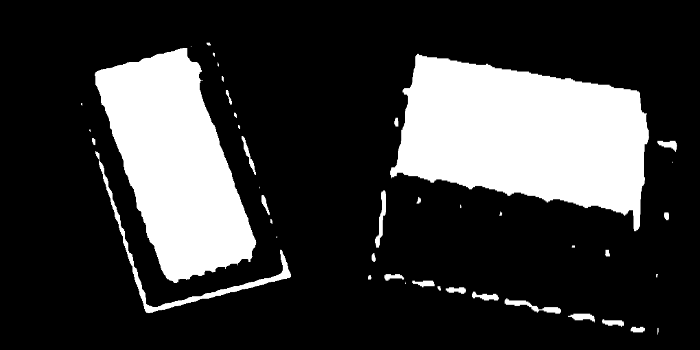

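The side view of the stack is easy to segment. In the top view, the mask bleeds onto the lower plates at the near end, so I'll measure the top plate's edges and the clamp parts more finely.

Run:
```python
from h import *
T=load("top0.pkl");Sd=load("side0.pkl")
def big(c,b,f,step=10):
    x0,y0,x1,y1=b; im=cv2.resize(c["color"][y0:y1,x0:x1],None,fx=f,fy=f,interpolation=cv2.INTER_NEAREST)
    for x in range((x0//step+1)*step,x1,step): cv2.line(im,(int((x-x0+.5)*f),0),(int((x-x0+.5)*f),6),(0,0,255),1);cv2.putText(im,str(x),(int((x-x0+.5)*f)-10,16),0,.35,(0,0,255),1)
    for y in range((y0//step+1)*step,y1,step): cv2.line(im,(0,int((y-y0+.5)*f)),(6,int((y-y0+.5)*f)),(0,0,255),1);cv2.putText(im,str(y),(8,int((y-y0+.5)*f)+4),0,.35,(0,0,255),1)
    return im
cv2.imwrite("pics/z1.png",big(T,(160,155,225,245),6.6))
cv2.imwrite("pics/z2.png",big(Sd,(185,222,285,285),7.9))
cv2.imwrite("pics/z3.png",big(T,(300,128,390,255),4.6))
cv2.imwrite("pics/z4.png",big(Sd,(236,130,346,200),7))
```

```text
(no output)
```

View pics/z1.png

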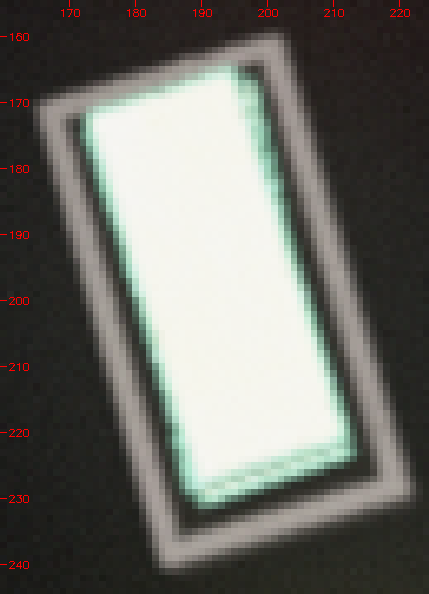

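View pics/z2.png

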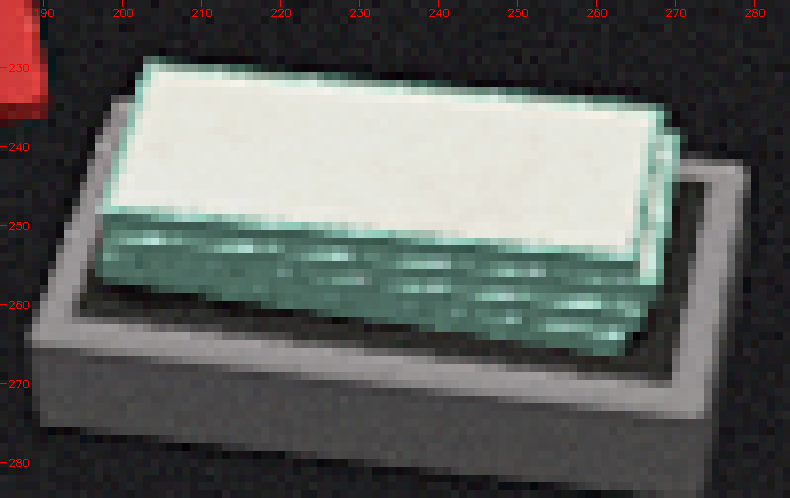

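View pics/z3.png

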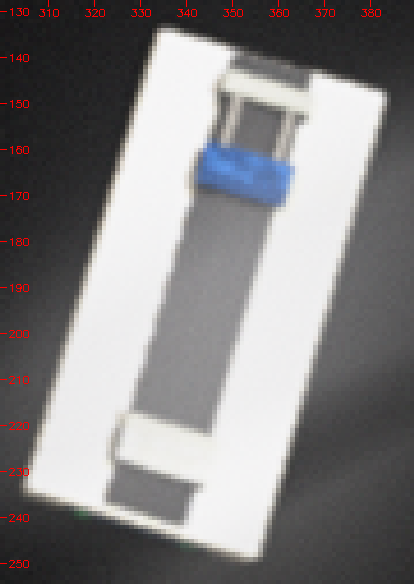

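View pics/z4.png

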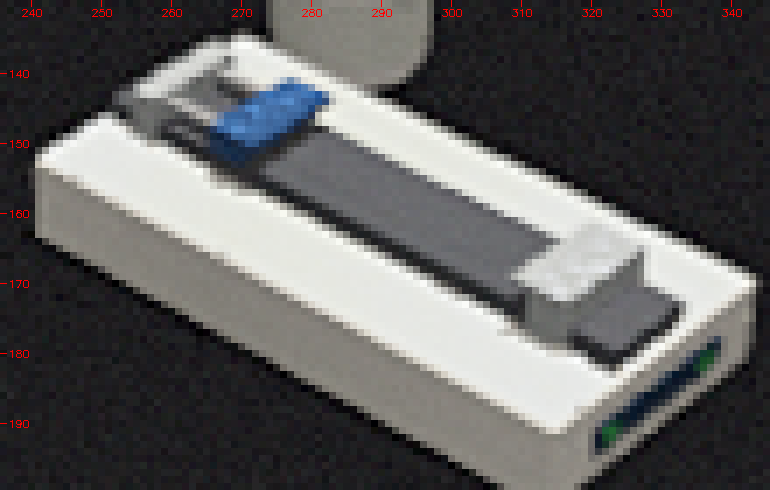

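The top plate's corners read approximately as follows:
- Top view: (172,170.5), (195,164), (212.8,221), (188.5,228.5)
- Side view: (203,229), (268.7,235.2), (265.3,254), (197,248)

A second plate sticks out about 7 mm at the near end. Next I'll triangulate these corners and the clamp.

Run:
```python
from h import *
np.set_printoptions(precision=4,suppress=True)
T=load("top0.pkl");Sd=load("side0.pkl")
def rep(t,s,zs):
    X=tri(T,t,Sd,s);print("tri\n",X,"\nmean",X.mean(0))
    for z in zs:
        for n,c,q in(("top",T,t),("side",Sd,s)):
            P=plane(c,q,z)[:,:2]; d=P-np.roll(P,1,0)
            print(z,n,"ctr",P.mean(0),"sides",np.linalg.norm(d,axis=1),"yaw",np.degrees(np.arctan2(d[:,1],d[:,0])))
t=[(172,170.5),(195,164),(212.8,221),(188.5,228.5)]
s=[(197,248),(203,229),(268.7,235.2),(265.3,254)]
rep(np.array(t),np.array(s),[.067])
# red plate on bench check + holder: z known? base 4 corners
t=[(334.06,133.05),(384.66,147.7),(355.7,250.1),(303.9,234.06)]
s=[(239.2,152.25),(271.4,134.8),(344.5,169.9),(314.97,192.1)]
rep(np.array(t),np.array(s),[.0375])
# fixed stop lip top corners (inner edge L,R ; outer) and jaw lip top corners
t=[(326,217.5),(345.5,222.0),(343,233),(325.3,229)]
# jaw lip in top view: far-left, far-right, near-right, near-left
tj=[(345,158.5),(363,164),(360.5,172),(342.2,168)]
for n,q in(("stop",t),("jaw",tj)):
    P=plane(T,np.array(q),.061)[:,:2]; print(n,P.tolist())
```

```text
tri
 [[0.6097 0.2235 0.0667 0.0012]
 [0.6254 0.1662 0.0683 0.0009]
 [0.4818 0.1228 0.0664 0.0007]
 [0.4644 0.1819 0.069  0.0006]] 
mean [0.5453 0.1736 0.0676 0.0008]
0.067 top ctr [0.5453 0.1737] sides [0.1516 0.0594 0.1504 0.0619] yaw [  15.8949  -75.2406 -163.1577  105.9692]
0.067 side ctr [0.5457 0.1731] sides [0.1499 0.0613 0.1507 0.0591] yaw [  16.8707  -73.0947 -163.9945  106.1317]
tri
 [[ 0.7056 -0.1869  0.0388  0.0026]
 [ 0.6618 -0.3145  0.0362  0.002 ]
 [ 0.4056 -0.2259  0.0379  0.0017]
 [ 0.4475 -0.1003  0.0385  0.001 ]] 
mean [ 0.5552 -0.2069  0.0379  0.0018]
0.0375 top ctr [ 0.5548 -0.207 ] sides [0.2718 0.1333 0.2722 0.1326] yaw [ -18.6598 -108.4237  161.1932   71.3846]
0.0375 side ctr [ 0.5557 -0.2073] sides [0.2738 0.1329 0.2677 0.1317] yaw [ -18.5668 -111.1334  161.2013   71.4934]
stop [[0.4843240011948369, -0.15402031927233237], [0.47218532434936356, -0.20092005967465873], [0.4454866027039558, -0.19347874669309703], [0.4561965424554867, -0.15104836657403253]]
jaw [[0.6311933746748681, -0.20792505748822981], [0.6159967111364086, -0.25176313449639515], [0.5958323464529283, -0.2444196109098162], [0.6071348812400734, -0.1997428428991613]]
```

The measured sizes match the given ones:
- **Plate:** 150×60, centre (0.5455, 0.1734), top z ≈ 0.0675, yaw ≈ 16.3°.
- **Holder:** base 271×133 mm with its top at 0.038, so the bed is at about (0.541, -0.202, 0.048), yaw -18.8°.
- **Clamp:** offset about -2 mm. The stop and jaw readings agree on this.

Next I'll move over the stack with the fingers shut, so I can touch the plate lightly and get its exact height.

>>> servo_tool(
  increments=[
    [-1,[0.25,0.5,0],[0,0,-0.055]],
    [-1,[0.5,1.0,0],[0,0,-0.11]],
    [-1,[0.5,1.0,0],[0,0,-0.11]],
    [-1,[0.5,1.0,0],[0,0,-0.11]],
    [-1,[0.5,1.0,0],[0,0,-0.11]],
    [-1,[0.5,1.0,0],[0,0,-0.11]],
    [-1,[0.5,1.0,0],[0,0,-0.11]],
  ],
)

```text
t: 0.98
eef_pos: [0.3929, -0.192, 0.2185]
eef_rot: [-180.0, 0.0, 16.5]
wrist_force: [-0.2, 0.2, -0.7]
opening: 0.0274
```

>>> servo_tool(
  increments=[
    [-1,[0.25,0.5,0],[0,0,0]],
    [-1,[0.5,1.0,0],[0,0,0]],
    [-1,[0.5,1.0,0],[0,0,0]],
    [-1,[0.5,1.0,0],[0,0,0]],
    [-1,[0.5,1.0,0],[0,0,0]],
    [-1,[0.5,1.0,0],[0,0,0]],
    [-1,[0.5,1.0,0],[0,0,0]],
  ],
)

```text
t: 1.85
eef_pos: [0.5432, 0.1066, 0.2178]
eef_rot: [-180.0, 0.1, 16.4]
wrist_force: [-0.3, -0.3, 1.0]
opening: 0.0004
```

>>> servo_tool(
  increments=[
    [-1,[0.008,0.22,-0.1],[0,0,0]],
    [-1,[0.008,0.223,-0.35],[0,0,0]],
    [-1,[0.008,0.223,-0.46],[0,0,0]],
    [-1,[0.008,0.223,-0.46],[0,0,0]],
    [-1,[0.008,0.223,-0.46],[0,0,0]],
    [-1,[0.008,0.223,-0.46],[0,0,0]],
  ],
)

```text
t: 2.6
eef_pos: [0.5471, 0.1727, 0.0834]
eef_rot: [179.9, -0.3, 16.2]
wrist_force: [-0.2, -0.0, -0.7]
opening: 0.0005
```

>>> servo_tool(
  increments=[
    [-1,[-0.005,0,-0.01],[0,0,0]],
    [-1,[-0.005,0,-0.02],[0,0,0]],
    [-1,[-0.005,0,-0.03],[0,0,0]],
    [-1,[-0.005,0,-0.03],[0,0,0]],
    [-1,[-0.005,0,-0.03],[0,0,0]],
  ],
)

```text
t: 3.22
eef_pos: [0.5435, 0.1734, 0.0716]
eef_rot: [-180.0, 0.0, 16.3]
wrist_force: [0.2, 0.3, 0.2]
opening: 0.0006
```

>>> servo_tool(
  increments=[
    [-1,[0,0,-0.004],[0,0,0]],
    [-1,[0,0,-0.008],[0,0,0]],
    [-1,[0,0,-0.008],[0,0,0]],
  ],
)

```text
t: 3.6
eef_pos: [0.5434, 0.1733, 0.0691]
eef_rot: [-180.0, 0.0, 16.3]
wrist_force: [0.5, 0.5, -0.7]
opening: 0.0005
```

>>> servo_tool(
  increments=[
    [-1,[0,0,-0.003],[0,0,0]],
    [-1,[0,0,-0.006],[0,0,0]],
    [-1,[0,0,-0.006],[0,0,0]],
  ],
)

```text
t: 3.98
eef_pos: [0.5435, 0.1733, 0.0674]
eef_rot: [-180.0, 0.0, 16.3]
wrist_force: [0.4, 1.0, 1.0]
opening: 0.0006
```

>>> servo_tool(
  increments=[
    [-1,[0,0,-0.003],[0,0,0]],
    [-1,[0,0,-0.006],[0,0,0]],
    [-1,[0,0,-0.006],[0,0,0]],
  ],
)

```text
t: 4.35
eef_pos: [0.5436, 0.1733, 0.0666]
eef_rot: [180.0, -0.0, 16.3]
wrist_force: [-2.2, 0.0, 7.0]
opening: 0.0005
```

Light contact at z ≈ 0.067 agrees with the cameras, so the plate's underside is at about 0.059. I'll rise, open and take a grip with the tips about 1.5 mm above that underside.

>>> servo_tool(
  increments=[
    [-1,[0,0,0.05],[0,0,0]],
    [1,[0.007,0,0.07],[0,0,0]],
    [1,[0.007,0,0.07],[0,0,0]],
    [1,[0.007,0,0.07],[0,0,0]],
    [1,[0.007,0,0.07],[0,0,0]],
    [1,[0.007,0,0.07],[0,0,0]],
    [1,[0.007,0,0.07],[0,0,0]],
    [1,[0.007,0,0.07],[0,0,0]],
  ],
)

```text
t: 5.35
eef_pos: [0.5456, 0.1733, 0.0866]
eef_rot: [-180.0, 0.0, 16.3]
wrist_force: [0.2, 0.9, 0.6]
opening: 0.0658
```

>>> servo_tool(
  increments=[
    [1,[0,0,0],[0,0,0]],
    [1,[0,0,0],[0,0,0]],
    [1,[0,0,0],[0,0,0]],
    [1,[0,0,-0.04],[0,0,0]],
    [1,[0,0,-0.087],[0,0,0]],
    [1,[0,0,-0.087],[0,0,0]],
    [1,[0,0,-0.087],[0,0,0]],
    [1,[0,0,-0.087],[0,0,0]],
  ],
)

```text
t: 6.35
eef_pos: [0.5459, 0.1733, 0.0608]
eef_rot: [180.0, -0.0, 16.3]
wrist_force: [-0.3, 0.1, 0.2]
opening: 0.0929
```

Run:
```python
from h import *
from workcell import r
c=r.capture("side"); print(r.read_state()["eef_pos"],r.read_state()["opening"])
cv2.imwrite("pics/g1.png",cv2.resize(c["color"][150:310,150:320],None,fx=4,fy=3.6,interpolation=cv2.INTER_CUBIC)[:600])
```

```text
[0.54596252 0.17334762 0.06093665] 0.09285387431609234
```

View pics/g1.png

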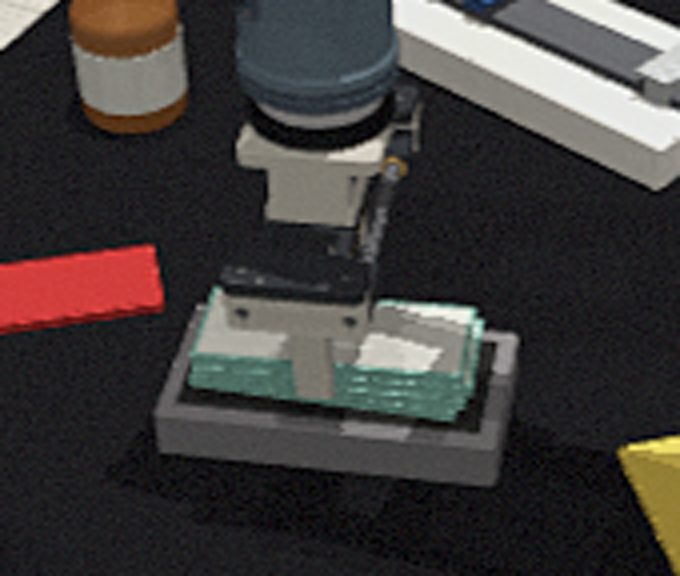

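The fingers straddle the plate at mid-length. The finger is at about (315,360) in the crop and the plate spans (190–480). I'll close in two stages.

>>> servo_tool(
  increments=[
    [0.34,[0,0,0],[0,0,0]],
    [0.34,[0,0,0],[0,0,0]],
    [0.34,[0,0,0],[0,0,0]],
    [0.34,[0,0,0],[0,0,0]],
    [0.15,[0,0,0],[0,0,0]],
    [0.15,[0,0,0],[0,0,0]],
    [0.15,[0,0,0],[0,0,0]],
    [0.15,[0,0,0],[0,0,0]],
  ],
)

```text
t: 7.4
eef_pos: [0.5456, 0.1733, 0.0605]
eef_rot: [-180.0, 0.0, 16.3]
wrist_force: [0.3, 1.0, 0.7]
opening: 0.0592
```

>>> servo_tool(
  increments=[
    [0.15,[0,0,0.01],[0,0,0]],
    [0.15,[0,0,0.04],[0,0,0]],
    [0.15,[0,0,0.08],[0,0,0]],
    [0.15,[0,0,0.12],[0,0,0]],
    [0.15,[0,0,0.16],[0,0,0]],
    [0.15,[0,0,0.2],[0,0,0]],
    [0.15,[0,0,0.2],[0,0,0]],
    [0.15,[0,0,0.2],[0,0,0]],
  ],
)

```text
t: 8.4
eef_pos: [0.5453, 0.1733, 0.1203]
eef_rot: [-180.0, 0.0, 16.3]
wrist_force: [0.6, 0.3, -2.1]
opening: 0.0592
```

Run:
```python
from h import *
from workcell import r
c=r.capture("side"); print(r.read_state()["eef_pos"],r.read_state()["opening"],r.read_state()["wrist_force"])
pickle.dump(c,open("side_l.pkl","wb"))
a=cv2.resize(c["color"][150:310,150:320],None,fx=4,fy=3.6,interpolation=cv2.INTER_CUBIC)
cv2.imwrite("pics/g2.png",a)
```

```text
[0.54518783 0.17323951 0.12006786] 0.05991876033117172 [-0.15268089 -0.05110139 -1.69048584]
```

View pics/g2.png

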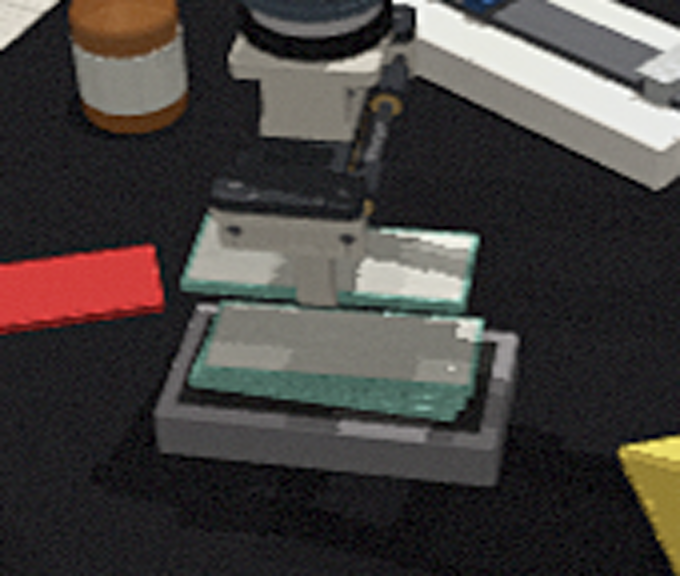

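One plate was lifted, it looks level, and the wrist reads about 1.7 N (170 g). The second plate is still on the stack. Before the approach I'll refine the rail's centre line.

Run:
```python
from h import *
np.set_printoptions(precision=4,suppress=True)
T=load("top0.pkl");Sd=load("side0.pkl")
# rail edges in top view: per row, gray vs white crossing
g=cv2.cvtColor(T["color"],cv2.COLOR_BGR2GRAY).astype(float)
L=[];R=[]
for y in range(178,214,2):
    xm=352-(y-171)*(14.5/48.5); row=g[y]; 
    c=int(round(xm)); mid=row[c-3:c+4].mean(); hi=225; th=(mid+hi)/2
    x=c
    while row[x]<th: x-=1
    L.append((x+(row[x]-th)/(row[x]-row[x+1]),y))
    x=c
    while row[x]<th: x+=1
    R.append((x-(row[x]-th)/(row[x]-row[x-1]),y))
L=plane(T,np.array(L),.048)[:,:2];R=plane(T,np.array(R),.048)[:,:2]
yaw=np.radians(-18.8);ex=np.array([np.cos(yaw),np.sin(yaw)]);ey=np.array([-ex[1],ex[0]]);B=np.array([.5552,-.2070])-.015*ex
print("B",B)
for n,P in(("L",L),("R",R)):
    f=cv2.fitLine(P.astype(np.float32),cv2.DIST_HUBER,0,.01,.01).ravel()
    print(n,"yaw",np.degrees(np.arctan(f[1]/f[0])),"lat",((P-B)@ey).mean(),((P-B)@ey)[[0,-1]])
for z in (.0375,): pass
```

```text
B [ 0.541  -0.2022]
L yaw -18.636948 lat 0.02287889243836825 [0.0226 0.023 ]
R yaw -18.575264 lat -0.02079478059530834 [-0.0206 -0.021 ]
```

The rail is 43.7 mm wide with its centre +1 mm lateral, so bed ≈ (0.5413, -0.2014), yaw -18.7°. I'll carry the plate over and then tilt it 9° nose down.

>>> servo_tool(
  increments=[
    [0.15,[0,-0.07,0.05],[0,0,-0.04]],
    [0.15,[-0.01,-0.2,0.05],[0,0,-0.12]],
    [0.15,[-0.02,-0.36,0.05],[0,0,-0.2]],
    [0.15,[-0.03,-0.52,0.05],[0,0,-0.28]],
    [0.15,[-0.04,-0.68,0.05],[0,0,-0.35]],
    [0.15,[-0.04,-0.84,0.05],[0,0,-0.389]],
    [0.15,[-0.04,-0.95,0.05],[0,0,-0.389]],
    [0.15,[-0.04,-0.98,0.05],[0,0,-0.389]],
    [0.15,[-0.04,-0.98,0.05],[0,0,-0.389]],
  ],
)

```text
t: 9.57
eef_pos: [0.5333, -0.1213, 0.1358]
eef_rot: [-180.0, 0.0, -18.9]
wrist_force: [0.1, -0.4, -0.5]
opening: 0.0594
```

>>> servo_tool(
  increments=[
    [0.15,[-0.01,-0.05,0],[0.008,0.024,0]],
    [0.15,[-0.02,-0.13,0],[0.016,0.048,0]],
    [0.15,[-0.03,-0.2,-0.03],[0.024,0.071,0]],
    [0.15,[-0.04,-0.24,-0.08],[0.032,0.095,0]],
    [0.15,[-0.04,-0.247,-0.13],[0.032,0.095,0]],
    [0.15,[-0.04,-0.247,-0.135],[0.032,0.095,0]],
    [0.15,[-0.04,-0.247,-0.135],[0.032,0.095,0]],
    [0.15,[-0.04,-0.247,-0.135],[0.032,0.095,0]],
  ],
)

```text
t: 10.58
eef_pos: [0.522, -0.1944, 0.0959]
eef_rot: [180.0, 8.9, -18.7]
wrist_force: [1.0, 0.0, -1.5]
opening: 0.0597
```

```bash
cat > snap.py <<'E'
import sys
from h import *
from workcell import r
np.set_printoptions(precision=4,suppress=True)
o=[]
for n,b in(("top",(285,110,405,265)),("side",(225,90,365,215))):
    c=r.capture(n); pickle.dump(c,open(f"{n}_{sys.argv[1]}.pkl","wb"))
    a=c["color"][b[1]:b[3],b[0]:b[2]]; f=540/a.shape[0]; f=min(f,400/a.shape[1]); a=cv2.resize(a,None,fx=f,fy=f,interpolation=cv2.INTER_CUBIC)
    o.append(np.pad(a,((0,540-a.shape[0]),(0,0),(0,0))))
cv2.imwrite(f"pics/{sys.argv[1]}.png",np.hstack(o))
s=r.read_state(); print({k:s[k] for k in("t","eef_pos","eef_rot","wrist_force","moment","opening")})
E
python3 snap.py a1
```

```text
{'t': 10.675, 'eef_pos': array([ 0.522 , -0.1946,  0.0958]), 'eef_rot': array([179.9684,   8.942 , -18.7137]), 'wrist_force': array([-0.4591,  0.778 , -3.6861]), 'moment': array([ 0.0433, -0.0994,  0.0299]), 'opening': 0.059559501516438185}
```

View pics/a1.png

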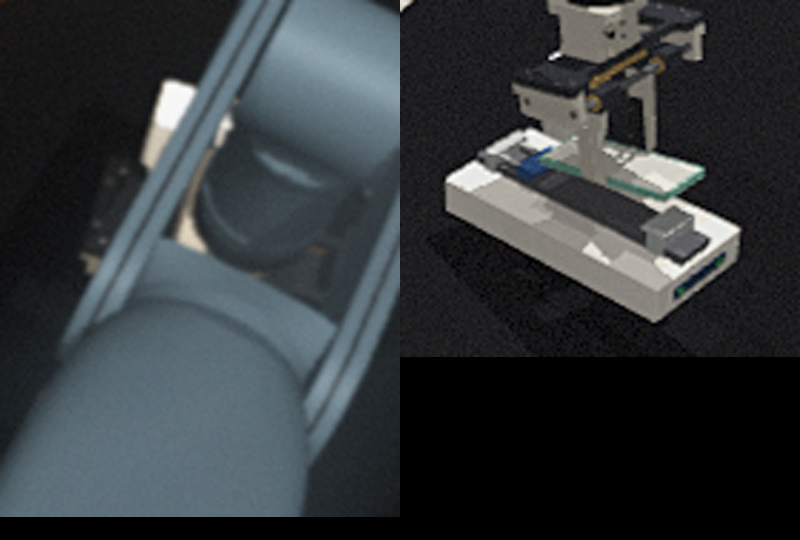

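The arm hides the holder in the top view. In the side view the plate is nose down in line with the rail, with its rear at (690,180) over the stop and its nose near the blue jaw at (535,155). I'll lower it, then feel for the bed with the nose.

>>> servo_tool(
  increments=[
    [0.15,[0,0,-0.04],[0,0,0]],
    [0.15,[0,0,-0.08],[0,0,0]],
    [0.15,[0,0,-0.095],[0,0,0]],
    [0.15,[0,0,-0.098],[0,0,0]],
    [0.15,[0,0,-0.098],[0,0,0]],
    [0.15,[0,0,-0.098],[0,0,0]],
  ],
)

```text
t: 11.42
eef_pos: [0.5219, -0.195, 0.066]
eef_rot: [180.0, 9.0, -18.7]
wrist_force: [0.8, 0.6, -1.1]
opening: 0.0593
```

```bash
python3 snap.py a2
```

```text
{'t': 11.525, 'eef_pos': array([ 0.5218, -0.1949,  0.066 ]), 'eef_rot': array([179.9731,   8.9853, -18.7404]), 'wrist_force': array([ 0.7808,  0.7913, -1.4221]), 'moment': array([-0.031 , -0.1863, -0.0655]), 'opening': 0.05956620907062044}
```

Run:
```python
from h import *
c=load("side_a2.pkl"); cv2.imwrite("pics/a2b.png",cv2.resize(c["color"][120:190,240:350],None,fx=7.2,fy=7.2,interpolation=cv2.INTER_CUBIC))
```

```text
(no output)
```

View pics/a2b.png

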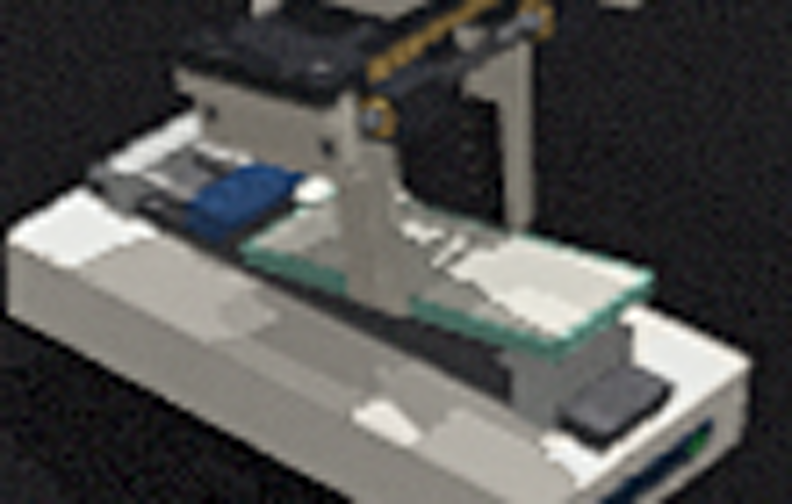

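The plate's nose edge runs at crop (250,245)–(310,185), just in front of the blue lip, and its rear is above the stop. The nose should be about 4–5 mm above the bed, so I'll feel downward.

>>> servo_tool(
  increments=[
    [0.15,[0,0,-0.005],[0,0,0]],
    [0.15,[0,0,-0.01],[0,0,0]],
    [0.15,[0,0,-0.01],[0,0,0]],
    [0.15,[0,0,-0.01],[0,0,0]],
  ],
)

```text
t: 12.02
eef_pos: [0.5216, -0.1948, 0.0626]
eef_rot: [180.0, 9.0, -18.7]
wrist_force: [-0.4, -0.5, -2.4]
opening: 0.0592
```

```bash
cat > st.py <<'E'
from workcell import r
import numpy as np
np.set_printoptions(precision=4,suppress=True)
s=r.read_state(); print({k:s[k] for k in("t","eef_pos","eef_rot","wrist_force","moment","opening")})
E
python3 st.py
```

```text
{'t': 12.025, 'eef_pos': array([ 0.5216, -0.1948,  0.0626]), 'eef_rot': array([179.983 ,   9.0259, -18.7363]), 'wrist_force': array([-0.4001, -0.5293, -2.4175]), 'moment': array([ 0.0459, -0.0924, -0.033 ]), 'opening': 0.05924137176788587}
```

>>> servo_tool(
  increments=[
    [0.15,[0,0,-0.003],[0,0,0]],
    [0.15,[0,0,-0.003],[0,0,0]],
  ],
)

```text
t: 12.28
eef_pos: [0.5216, -0.1948, 0.0618]
eef_rot: [180.0, 9.0, -18.7]
wrist_force: [-0.6, 0.7, 0.0]
opening: 0.0595
```

```bash
python3 st.py
```

```text
{'t': 12.275, 'eef_pos': array([ 0.5216, -0.1948,  0.0618]), 'eef_rot': array([179.9799,   9.0246, -18.7383]), 'wrist_force': array([-0.6469,  0.6581,  0.0347]), 'moment': array([-0.0017, -0.0763, -0.0118]), 'opening': 0.059533102646582785}
```

>>> servo_tool(
  increments=[
    [0.15,[0,0,-0.003],[0,0,0]],
    [0.15,[0,0,-0.003],[0,0,0]],
  ],
)

```text
t: 12.52
eef_pos: [0.5216, -0.1948, 0.0609]
eef_rot: [180.0, 9.0, -18.7]
wrist_force: [-1.3, 0.8, 1.0]
opening: 0.0595
```

```bash
python3 st.py
```

```text
{'t': 12.525, 'eef_pos': array([ 0.5216, -0.1948,  0.0609]), 'eef_rot': array([179.9787,   9.0266, -18.7387]), 'wrist_force': array([-1.2795,  0.8491,  0.9548]), 'moment': array([ 0.0445, -0.0603, -0.0451]), 'opening': 0.059489877951474604}
```

>>> servo_tool(
  increments=[
    [0.15,[0,0,-0.003],[0,0,0]],
    [0.15,[0,0,-0.003],[0,0,0]],
  ],
)

```text
t: 12.78
eef_pos: [0.5215, -0.1948, 0.06]
eef_rot: [180.0, 9.0, -18.7]
wrist_force: [-1.7, 0.8, 1.1]
opening: 0.0594
```

```bash
python3 - <<'E'
from h import *
from workcell import r
c=r.capture("side"); pickle.dump(c,open("side_a3.pkl","wb"))
cv2.imwrite("pics/a3.png",cv2.resize(c["color"][120:190,240:350],None,fx=7.2,fy=7.2,interpolation=cv2.INTER_CUBIC))
E
python3 st.py
```

```text
{'t': 12.825, 'eef_pos': array([ 0.5215, -0.1948,  0.06  ]), 'eef_rot': array([179.9802,   9.0313, -18.7381]), 'wrist_force': array([-1.7849,  0.5452,  1.6311]), 'moment': array([0.0483, 0.0985, 0.0012]), 'opening': 0.05965181626297681}
```

View pics/a3.png

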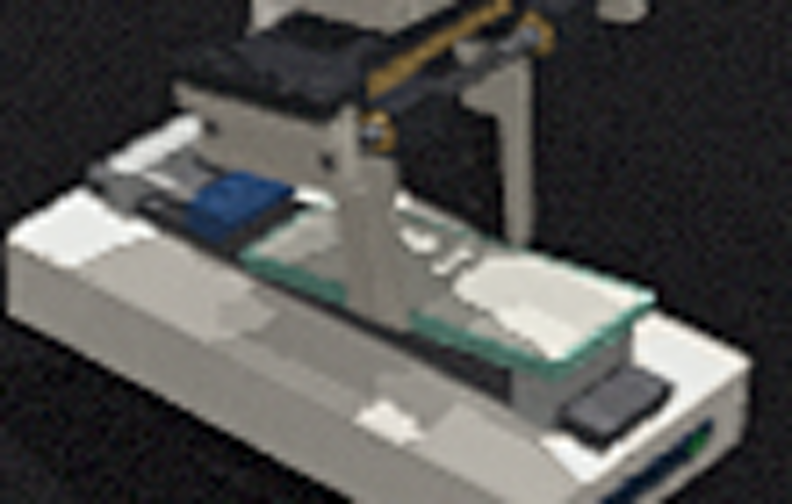

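The nose touches the bed at a TCP z of about 0.061, which agrees with a bed height of 0.048. I'll raise it slightly and slide in under the jaw's lip.

>>> servo_tool(
  increments=[
    [0.15,[0,0,0.003],[0,0,0]],
    [0.15,[0.009,-0.003,0.003],[0,0,0]],
    [0.15,[0.019,-0.006,0.003],[0,0,0]],
    [0.15,[0.028,-0.01,0.003],[0,0,0]],
    [0.15,[0.038,-0.013,0.003],[0,0,0]],
    [0.15,[0.038,-0.013,0.003],[0,0,0]],
  ],
)

```text
t: 13.58
eef_pos: [0.5336, -0.1989, 0.0608]
eef_rot: [180.0, 9.0, -18.7]
wrist_force: [-0.0, -1.2, 0.3]
opening: 0.0598
```

```bash
python3 - <<'E'
from h import *
from workcell import r
c=r.capture("side"); pickle.dump(c,open("side_a4.pkl","wb"))
cv2.imwrite("pics/a4.png",cv2.resize(c["color"][120:190,240:350],None,fx=7.2,fy=7.2,interpolation=cv2.INTER_CUBIC))
E
python3 st.py
```

```text
{'t': 13.625, 'eef_pos': array([ 0.5336, -0.199 ,  0.0609]), 'eef_rot': array([179.9765,   8.953 , -18.7406]), 'wrist_force': array([0.758 , 0.3275, 0.4836]), 'moment': array([-0.0604, -0.2605, -0.0172]), 'opening': 0.05968785047438165}
```

View pics/a4.png

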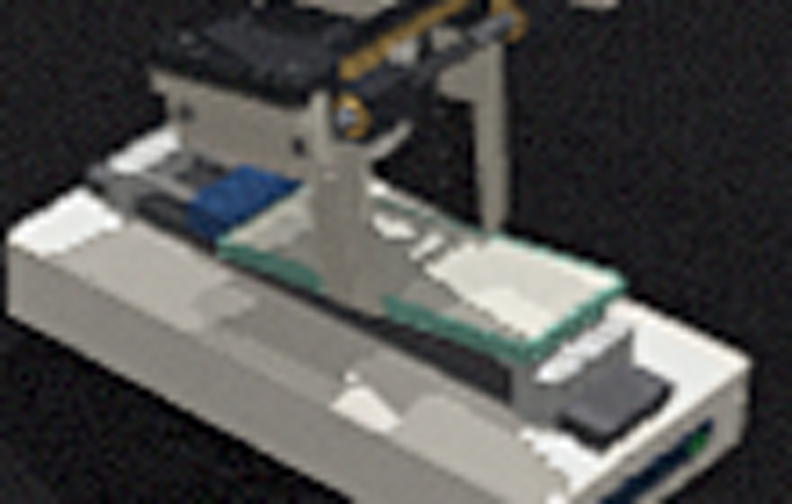

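The nose is now just under the blue lip, whose edge meets the plate at crop (220,240)–(300,190). The jaw hasn't moved and there's no force. I'll push on into the jaw.

>>> servo_tool(
  increments=[
    [0.15,[0.006,-0.002,0],[0,0,0]],
    [0.15,[0.013,-0.004,0],[0,0,0]],
    [0.15,[0.019,-0.006,0],[0,0,0]],
    [0.15,[0.025,-0.009,0],[0,0,0]],
    [0.15,[0.025,-0.009,0],[0,0,0]],
  ],
)

```text
t: 14.25
eef_pos: [0.5398, -0.2009, 0.0606]
eef_rot: [-180.0, 9.1, -18.7]
wrist_force: [-4.3, 1.9, 0.7]
opening: 0.0594
```

```bash
python3 - <<'E'
from h import *
from workcell import r
c=r.capture("side"); pickle.dump(c,open("side_a5.pkl","wb"))
cv2.imwrite("pics/a5.png",cv2.resize(c["color"][120:190,240:350],None,fx=7.2,fy=7.2,interpolation=cv2.INTER_CUBIC))
E
python3 st.py
```

```text
{'t': 14.3, 'eef_pos': array([ 0.5397, -0.2009,  0.0606]), 'eef_rot': array([-179.9997,    9.1347,  -18.7293]), 'wrist_force': array([-4.0701,  2.6096,  1.9315]), 'moment': array([ 0.3587,  0.5502, -0.0467]), 'opening': 0.05943802394504071}
```

View pics/a5.png

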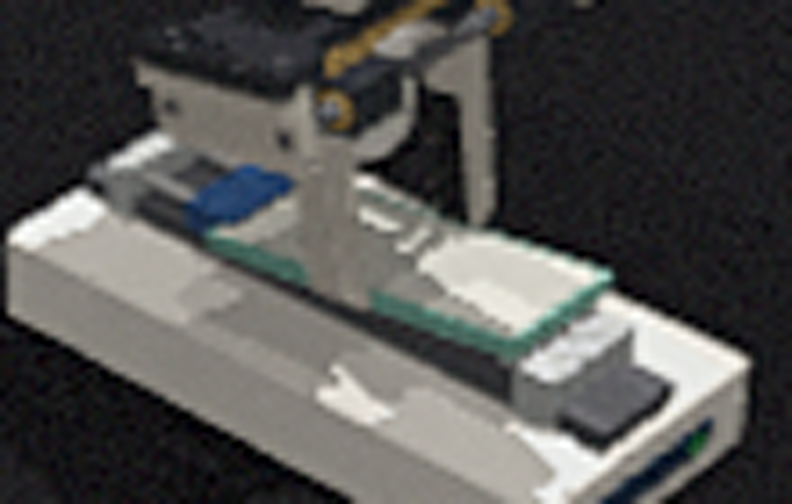

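The contact force is 4.7 N along the rail, close to the spring's 3.4 N preload. I'll push the jaw back towards its end stop.

>>> servo_tool(
  increments=[
    [0.15,[0.006,-0.002,0],[0,0,0]],
    [0.15,[0.013,-0.004,0],[0,0,0]],
    [0.15,[0.019,-0.006,0],[0,0,0]],
    [0.15,[0.025,-0.009,0],[0,0,0]],
    [0.15,[0.028,-0.0095,0],[0,0,0]],
    [0.15,[0.028,-0.0095,0],[0,0,0]],
  ],
)

```text
t: 15.05
eef_pos: [0.5474, -0.2035, 0.0605]
eef_rot: [-180.0, 9.2, -18.7]
wrist_force: [-6.7, 3.0, 1.6]
opening: 0.0591
```

```bash
python3 - <<'E'
from h import *
from workcell import r
c=r.capture("side"); pickle.dump(c,open("side_a6.pkl","wb"))
cv2.imwrite("pics/a6.png",cv2.resize(c["color"][120:190,240:350],None,fx=7.2,fy=7.2,interpolation=cv2.INTER_CUBIC))
E
python3 st.py
```

```text
{'t': 15.1, 'eef_pos': array([ 0.5474, -0.2035,  0.0605]), 'eef_rot': array([-179.9923,    9.2257,  -18.7297]), 'wrist_force': array([-4.7945,  2.7703,  1.1309]), 'moment': array([ 0.4681,  0.9127, -0.0682]), 'opening': 0.059258208823297666}
```

View pics/a6.png

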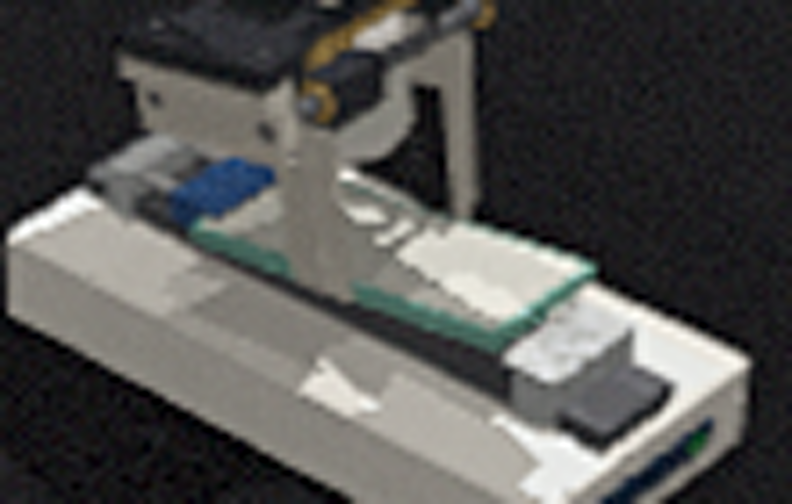

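The jaw is moving back: blue lip corner x went from 190 to 170, with about 6 N of force. I'll continue in small steps until the force rises at the end stop.

>>> servo_tool(
  increments=[
    [0.15,[0.003,-0.001,0],[0,0,0]],
    [0.15,[0.0065,-0.002,0],[0,0,0]],
    [0.15,[0.0065,-0.002,0],[0,0,0]],
  ],
)

```text
t: 15.48
eef_pos: [0.5492, -0.2041, 0.0604]
eef_rot: [-180.0, 9.3, -18.7]
wrist_force: [-6.1, 2.6, 1.8]
opening: 0.0591
```

>>> servo_tool(
  increments=[
    [0.15,[0.003,-0.001,0],[0,0,0]],
    [0.15,[0.003,-0.001,0],[0,0,0]],
  ],
)

```text
t: 15.72
eef_pos: [0.55, -0.2043, 0.0604]
eef_rot: [-180.0, 9.3, -18.7]
wrist_force: [-6.2, 2.4, 1.9]
opening: 0.0594
```

```bash
python3 st.py
```

```text
{'t': 15.725, 'eef_pos': array([ 0.55  , -0.2043,  0.0604]), 'eef_rot': array([-179.9955,    9.2648,  -18.7303]), 'wrist_force': array([-6.2194,  2.4465,  1.9363]), 'moment': array([ 0.4414,  0.9919, -0.0036]), 'opening': 0.05940219672930447}
```

>>> servo_tool(
  increments=[
    [0.15,[0.003,-0.001,0],[0,0,0]],
    [0.15,[0.003,-0.001,0],[0,0,0]],
  ],
)

```text
t: 15.98
eef_pos: [0.5508, -0.2046, 0.0604]
eef_rot: [-180.0, 9.3, -18.7]
wrist_force: [-6.9, 2.9, 1.3]
opening: 0.0596
```

>>> servo_tool(
  increments=[
    [0.15,[0.002,-0.0007,0],[0,0,0]],
    [0.15,[0.002,-0.0007,0],[0,0,0]],
  ],
)

```text
t: 16.23
eef_pos: [0.5513, -0.2048, 0.0604]
eef_rot: [-180.0, 9.3, -18.7]
wrist_force: [-7.1, 2.7, 1.6]
opening: 0.0591
```

```bash
python3 - <<'E'
from h import *
from workcell import r
c=r.capture("side"); pickle.dump(c,open("side_a7.pkl","wb"))
cv2.imwrite("pics/a7.png",cv2.resize(c["color"][120:190,240:350],None,fx=7.2,fy=7.2,interpolation=cv2.INTER_CUBIC))
E
python3 st.py
```

```text
{'t': 16.275, 'eef_pos': array([ 0.5513, -0.2048,  0.0604]), 'eef_rot': array([-179.9933,    9.2837,  -18.729 ]), 'wrist_force': array([-7.222 ,  1.8318,  2.0727]), 'moment': array([ 0.4687,  1.0321, -0.0208]), 'opening': 0.059596663549236394}
```

View pics/a7.png

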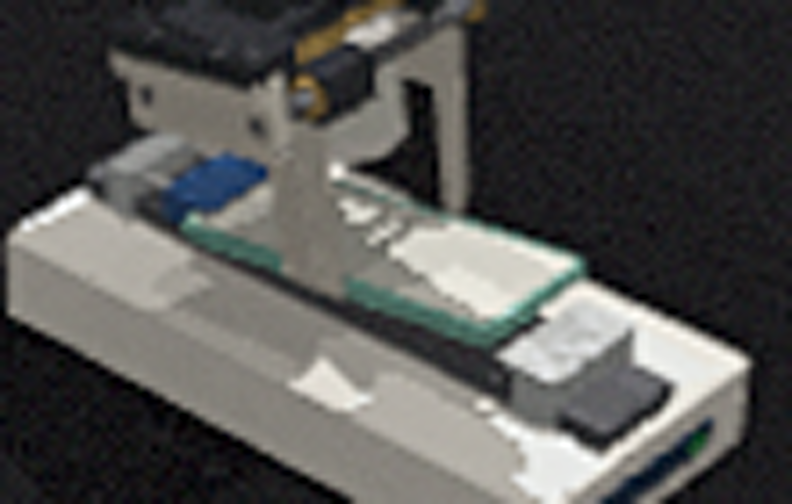

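>>> servo_tool(
  increments=[
    [0.15,[0.003,-0.001,0],[0,0,0]],
    [0.15,[0.003,-0.001,0],[0,0,0]],
  ],
)

```text
t: 16.52
eef_pos: [0.552, -0.205, 0.0604]
eef_rot: [-180.0, 9.3, -18.7]
wrist_force: [-7.6, 3.1, 1.4]
opening: 0.0594
```

```bash
python3 st.py
```

```text
{'t': 16.525, 'eef_pos': array([ 0.552 , -0.205 ,  0.0604]), 'eef_rot': array([-179.9938,    9.3083,  -18.7318]), 'wrist_force': array([-7.6481,  3.1283,  1.3628]), 'moment': array([0.4536, 1.1303, 0.038 ]), 'opening': 0.05939937499436747}
```

>>> servo_tool(
  increments=[
    [0.15,[0.003,-0.001,0],[0,0,0]],
    [0.15,[0.003,-0.001,0],[0,0,0]],
  ],
)

```text
t: 16.77
eef_pos: [0.5521, -0.205, 0.0602]
eef_rot: [-180.0, 9.4, -18.7]
wrist_force: [-8.8, 2.7, 1.3]
opening: 0.0599
```

```bash
python3 - <<'E'
from h import *
from workcell import r
c=r.capture("side"); pickle.dump(c,open("side_a8.pkl","wb"))
cv2.imwrite("pics/a8.png",cv2.resize(c["color"][130:180,250:340],None,fx=8.8,fy=8.8,interpolation=cv2.INTER_CUBIC))
E
python3 st.py
```

```text
{'t': 16.825, 'eef_pos': array([ 0.5521, -0.205 ,  0.0601]), 'eef_rot': array([-179.9868,    9.4184,  -18.7286]), 'wrist_force': array([-9.5812,  2.9447,  2.0404]), 'moment': array([ 0.5821,  1.4111, -0.066 ]), 'opening': 0.05924843625380862}
```

View pics/a8.png

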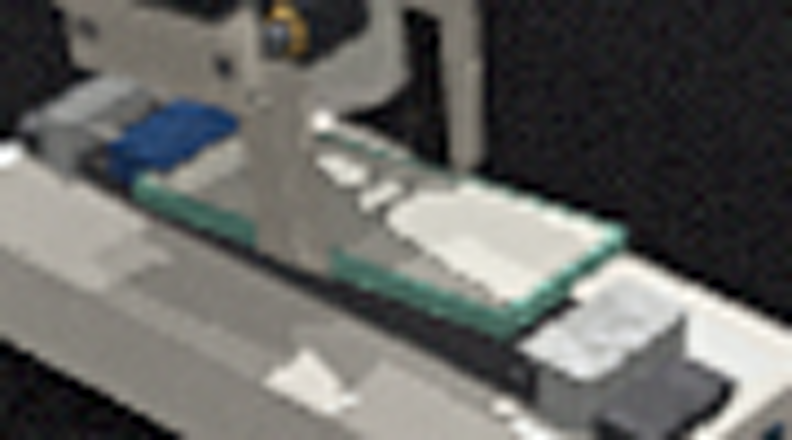

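The force has risen to about 10 N with the TCP stalled, so the jaw is at its end stop. Now I'll level the plate about its nose, partway first, keeping the push on.

>>> servo_tool(
  increments=[
    [0.15,[0,0,-0.003],[-0.0035,-0.0105,0]],
    [0.15,[-0.001,0.0003,-0.006],[-0.007,-0.021,0]],
    [0.15,[-0.001,0.0003,-0.009],[-0.0105,-0.0315,0]],
    [0.15,[-0.001,0.0003,-0.012],[-0.0143,-0.0421,0]],
    [0.15,[-0.001,0.0003,-0.012],[-0.0143,-0.0421,0]],
  ],
)

```text
t: 17.45
eef_pos: [0.552, -0.2049, 0.0563]
eef_rot: [-180.0, 5.4, -18.7]
wrist_force: [-7.6, 3.4, 0.2]
opening: 0.0598
```

```bash
python3 - <<'E'
from h import *
from workcell import r
c=r.capture("side"); pickle.dump(c,open("side_a9.pkl","wb"))
cv2.imwrite("pics/a9.png",cv2.resize(c["color"][130:180,250:340],None,fx=8.8,fy=8.8,interpolation=cv2.INTER_CUBIC))
E
python3 st.py
```

```text
{'t': 17.5, 'eef_pos': array([ 0.552 , -0.2049,  0.0563]), 'eef_rot': array([-179.9812,    5.3695,  -18.7298]), 'wrist_force': array([-7.7097,  2.9052, -0.1041]), 'moment': array([0.525 , 1.3275, 0.0537]), 'opening': 0.059595210236217735}
```

View pics/a9.png

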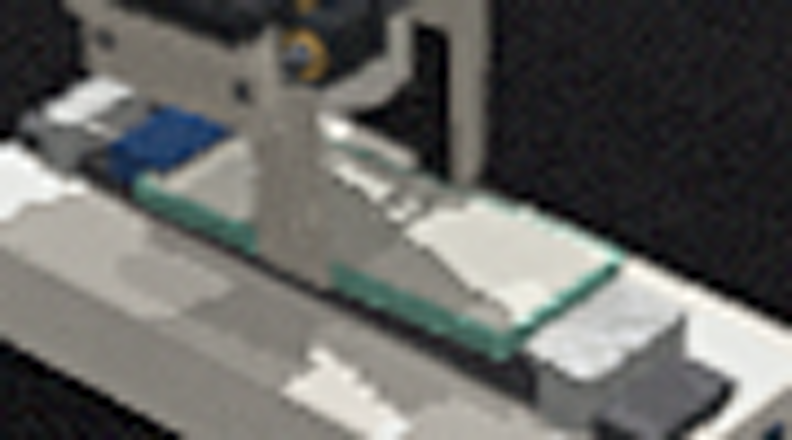

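Run:
```python
from h import *
np.set_printoptions(precision=4,suppress=True)
c=load("side_a9.pkl");yaw=np.radians(-18.7);ex=np.array([np.cos(yaw),np.sin(yaw)]);ey=np.array([-ex[1],ex[0]]);B=np.array([.5413,-.2014])
def s(px,z):
    P=plane(c,[(250+(px[0]+.5)/8.8-.5,130+(px[1]+.5)/8.8-.5)],z)[0,:2]-B; return P@ex,P@ey
print("rear left bottom",s((505,357),.062),"rear left top",s((508,335),.0695),"rear right top",s((620,255),.0695))
print("lip inner L",s((525,345),.0615),"lip inner R",s((625,275),.0615))
```

```text
rear left bottom (np.float64(-0.0646705364145655), np.float64(0.030516467577225082)) rear left top (np.float64(-0.06448014652704963), np.float64(0.02949189785382189)) rear right top (np.float64(-0.06360081665665031), np.float64(-0.026806350912166384))
lip inner L (np.float64(-0.06486731466263596), np.float64(0.021040284106189713)) lip inner R (np.float64(-0.0647025954901454), np.float64(-0.02882605871221617))
```

By the same-view estimate the rear edge is within 1 mm of the lip edge, and geometrically it should clear by about 2 mm with the jaw at its end stop. I'll keep pressing slightly harder on the jaw and lower the rear in small steps, watching fz.

>>> servo_tool(
  increments=[
    [0.15,[0.002,-0.0007,0],[0,0,0]],
    [0.15,[0.002,-0.0007,-0.003],[-0.003,-0.0085,0]],
    [0.15,[0.002,-0.0007,-0.0055],[-0.0055,-0.017,0]],
    [0.15,[0.002,-0.0007,-0.0055],[-0.0055,-0.017,0]],
  ],
)

```text
t: 18.0
eef_pos: [0.5522, -0.2049, 0.0544]
eef_rot: [-180.0, 3.8, -18.7]
wrist_force: [-9.1, 3.0, 0.1]
opening: 0.0594
```

```bash
python3 st.py
```

```text
{'t': 18.0, 'eef_pos': array([ 0.5522, -0.2049,  0.0544]), 'eef_rot': array([-179.9537,    3.81  ,  -18.7256]), 'wrist_force': array([-9.088 ,  2.9757,  0.1039]), 'moment': array([ 0.5092,  1.429 , -0.0629]), 'opening': 0.05941439717366916}
```

>>> servo_tool(
  increments=[
    [0.15,[0,0,-0.003],[-0.003,-0.0085,0]],
    [0.15,[0,0,-0.0055],[-0.0055,-0.017,0]],
    [0.15,[0,0,-0.0055],[-0.0055,-0.017,0]],
  ],
)

```text
t: 18.38
eef_pos: [0.5522, -0.2049, 0.0526]
eef_rot: [-179.9, 2.2, -18.7]
wrist_force: [-7.7, 2.5, -0.2]
opening: 0.0597
```

```bash
python3 - <<'E'
from h import *
from workcell import r
c=r.capture("side"); pickle.dump(c,open("side_b1.pkl","wb"))
cv2.imwrite("pics/b1.png",cv2.resize(c["color"][130:180,250:340],None,fx=8.8,fy=8.8,interpolation=cv2.INTER_CUBIC))
E
python3 st.py
```

```text
{'t': 18.425, 'eef_pos': array([ 0.5522, -0.2049,  0.0526]), 'eef_rot': array([-179.9293,    2.2125,  -18.7254]), 'wrist_force': array([-8.6154,  2.6134, -1.1406]), 'moment': array([ 0.4985,  1.42  , -0.0431]), 'opening': 0.059473702008955194}
```

View pics/b1.png

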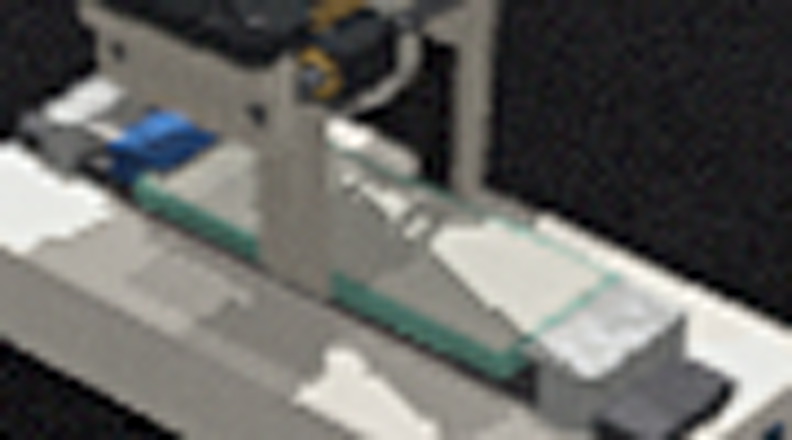

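The rear edge has passed the fixed lip with no upward force. I'll finish levelling, then let the plate back towards the stop.

>>> servo_tool(
  increments=[
    [0.15,[0,0,-0.004],[-0.0035,-0.0105,0]],
    [0.15,[0,0,-0.008],[-0.0068,-0.02,0]],
    [0.15,[0,0,-0.008],[-0.0068,-0.02,0]],
  ],
)

```text
t: 18.8
eef_pos: [0.5523, -0.2049, 0.0512]
eef_rot: [-179.9, 0.3, -18.7]
wrist_force: [-10.5, 3.2, 6.2]
opening: 0.0592
```

```bash
python3 st.py
```

```text
{'t': 18.8, 'eef_pos': array([ 0.5523, -0.2049,  0.0512]), 'eef_rot': array([-179.9417,    0.2624,  -18.7184]), 'wrist_force': array([-10.5361,   3.1604,   6.1992]), 'moment': array([ 0.6857,  1.872 , -0.0326]), 'opening': 0.059236211606354186}
```

```bash
python3 - <<'E'
from h import *
from workcell import r
c=r.capture("side"); pickle.dump(c,open("side_b2.pkl","wb"))
cv2.imwrite("pics/b2.png",cv2.resize(c["color"][130:180,250:340],None,fx=8.8,fy=8.8,interpolation=cv2.INTER_CUBIC))
E
python3 st.py
```

```text
{'t': 18.85, 'eef_pos': array([ 0.5523, -0.2049,  0.0512]), 'eef_rot': array([-179.9419,    0.2758,  -18.7183]), 'wrist_force': array([-10.6463,   3.9875,   6.2203]), 'moment': array([ 0.6549,  1.8491, -0.0451]), 'opening': 0.05948575618532189}
```

View pics/b2.png

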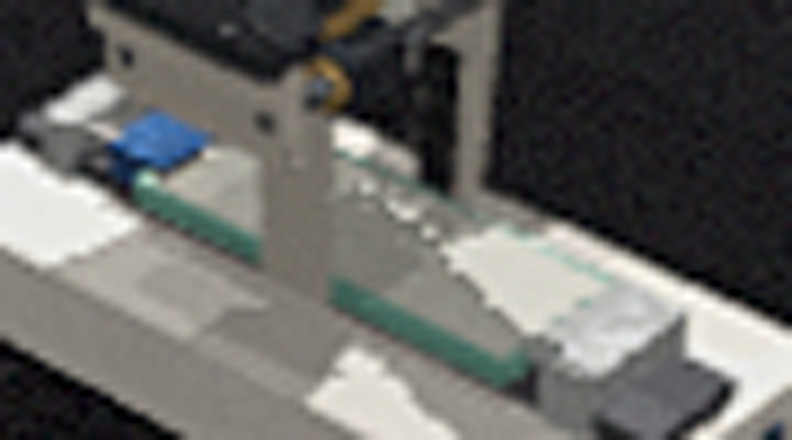

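Run:
```python
from h import *
np.set_printoptions(precision=4,suppress=True)
yaw=np.radians(-18.7);ex=np.array([np.cos(yaw),np.sin(yaw)]);ey=np.array([-ex[1],ex[0]]);B=np.array([.5413,-.2014])
for nm in("side_a9","side_b1","side_b2"):
    c=load(nm+".pkl");im=c["color"].astype(float)
    hsv=cv2.cvtColor(c["color"],cv2.COLOR_BGR2HSV)
    # green edge rows per column
    pts=[]
    for x in list(range(267,279))+list(range(288,307)):
        col=im[140:178,x]; g=col[:,1]-col[:,2]   # G-R
        k=np.where(g>25)[0]
        if len(k)==0: continue
        # take lowest run
        run=[k[-1]]
        for j in k[-2::-1]:
            if run[-1]-j==1: run.append(j)
            else: break
        w=np.clip(g[run[-1]-1:run[0]+2],0,None); y=140+run[-1]-1+(w*np.arange(len(w))).sum()/w.sum()
        pts.append((x,y,len(run)))
    pts=np.array(pts)
    o,d=ray(c,pts[:,:2]); n=np.r_[ey,0]; t=(np.r_[B,0]@n+.030-o@n)/(d@n); P=o+d*t[:,None]
    s=(P[:,:2]-B)@ex; z=P[:,2]; f=np.polyfit(s,z,1)
    print(nm,"mid-edge slope deg",np.degrees(np.arctan(f[0])),"z at s=-60,12,80:",np.polyval(f,[-.06,.012,.08]),"resid",np.std(z-np.polyval(f,s)),"srange",s.min(),s.max())
```

```text
side_a9 mid-edge slope deg -4.004122761936451 z at s=-60,12,80: [0.0647 0.0596 0.0549] resid 0.0003046642097587309 srange -0.060906625513929065 0.07824912385905866
side_b1 mid-edge slope deg -1.037838133200394 z at s=-60,12,80: [0.0574 0.0561 0.0549] resid 0.00022816836827781184 srange -0.06137502470059308 0.0782478026985094
side_b2 mid-edge slope deg -0.10141995905534049 z at s=-60,12,80: [0.0552 0.055  0.0549] resid 0.0002785521187536556 srange -0.06155587251780538 0.07825102659347967
```

Edge fit: the plate's slope is now 0.1°, and the nose height stayed constant throughout. So the plate lies flat on the bed and the 8 N is bed contact. I'll ease off the pressing and bring the plate back under the fixed lip.

>>> servo_tool(
  increments=[
    [0.15,[0,0,0.002],[0,0,0]],
    [0.15,[-0.006,0.002,0.002],[0,0,0]],
    [0.15,[-0.012,0.004,0.002],[0,0,0]],
    [0.15,[-0.018,0.006,0.002],[0,0,0]],
    [0.15,[-0.018,0.006,0.002],[0,0,0]],
  ],
)

```text
t: 19.48
eef_pos: [0.549, -0.2039, 0.0517]
eef_rot: [-179.9, 0.0, -18.7]
wrist_force: [-4.9, 2.4, -3.5]
opening: 0.0598
```

```bash
python3 - <<'E'
from h import *
from workcell import r
c=r.capture("side"); pickle.dump(c,open("side_b3.pkl","wb"))
cv2.imwrite("pics/b3.png",cv2.resize(c["color"][130:180,250:340],None,fx=8.8,fy=8.8,interpolation=cv2.INTER_CUBIC))
E
python3 st.py
```

```text
{'t': 19.525, 'eef_pos': array([ 0.549 , -0.204 ,  0.0516]), 'eef_rot': array([-179.9454,    0.0277,  -18.7321]), 'wrist_force': array([-5.1362,  2.8052, -2.9411]), 'moment': array([0.6304, 0.9771, 0.0523]), 'opening': 0.0593640096051398}
```

View pics/b3.png

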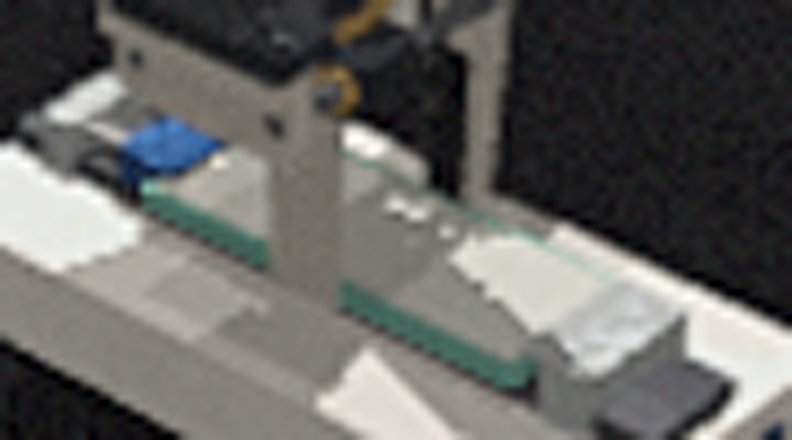

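>>> servo_tool(
  increments=[
    [0.15,[-0.005,0.002,-0.001],[0,0,0]],
    [0.15,[-0.01,0.0035,-0.001],[0,0,0]],
    [0.15,[-0.015,0.005,-0.001],[0,0,0]],
    [0.15,[-0.02,0.007,-0.001],[0,0,0]],
    [0.15,[-0.02,0.007,-0.001],[0,0,0]],
  ],
)

```text
t: 20.15
eef_pos: [0.5438, -0.2024, 0.0518]
eef_rot: [-180.0, -0.1, -18.7]
wrist_force: [-3.1, 2.9, -3.3]
opening: 0.0594
```

```bash
python3 - <<'E'
from h import *
from workcell import r
c=r.capture("side"); pickle.dump(c,open("side_b4.pkl","wb"))
cv2.imwrite("pics/b4.png",cv2.resize(c["color"][130:180,250:340],None,fx=8.8,fy=8.8,interpolation=cv2.INTER_CUBIC))
E
python3 st.py
```

```text
{'t': 20.2, 'eef_pos': array([ 0.5439, -0.2024,  0.0519]), 'eef_rot': array([-179.97  ,   -0.0895,  -18.7395]), 'wrist_force': array([-2.8269,  2.9691, -2.7   ]), 'moment': array([0.6518, 0.7108, 0.0982]), 'opening': 0.05928660203575812}
```

View pics/b4.png

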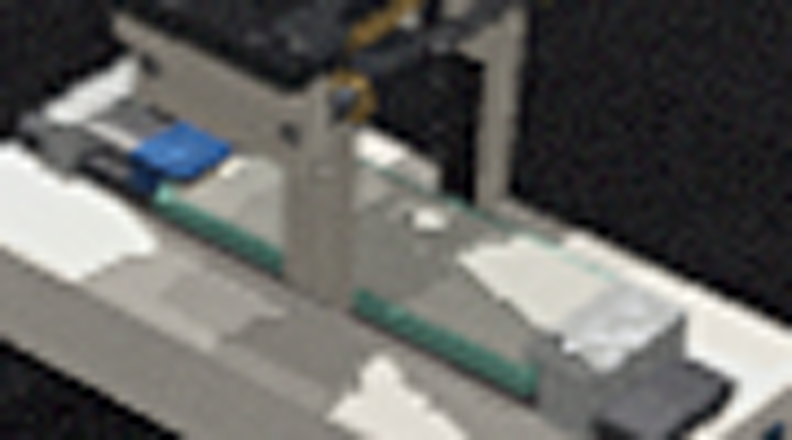

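The plate's rear now lies under the fixed lip and its nose under the blue one. I'll lower it the last half millimetre, ease it to the stop and open the fingers.

>>> servo_tool(
  increments=[
    [0.15,[-0.002,0.0007,-0.002],[0,0,0]],
    [0.15,[-0.002,0.0007,-0.002],[0,0,0]],
    [0.45,[-0.002,0.0007,-0.002],[0,0,0]],
    [0.5,[-0.002,0.0007,-0.002],[0,0,0]],
    [0.7,[-0.002,0.0007,-0.002],[0,0,0]],
    [0.7,[-0.002,0.0007,-0.002],[0,0,0]],
  ],
)

```text
t: 20.95
eef_pos: [0.5438, -0.2027, 0.0516]
eef_rot: [-180.0, -0.2, -18.7]
wrist_force: [-0.4, 0.4, -0.2]
opening: 0.0789
```

```bash
python3 - <<'E'
from h import *
from workcell import r
c=r.capture("side"); pickle.dump(c,open("side_b5.pkl","wb"))
cv2.imwrite("pics/b5.png",cv2.resize(c["color"][130:180,250:340],None,fx=8.8,fy=8.8,interpolation=cv2.INTER_CUBIC))
E
python3 st.py
```

```text
{'t': 21.0, 'eef_pos': array([ 0.5436, -0.2026,  0.0515]), 'eef_rot': array([-179.9887,   -0.1412,  -18.7442]), 'wrist_force': array([-0.9033, -0.1239, -0.2517]), 'moment': array([ 0.0562,  0.0364, -0.0149]), 'opening': 0.07865265199289215}
```

View pics/b5.png

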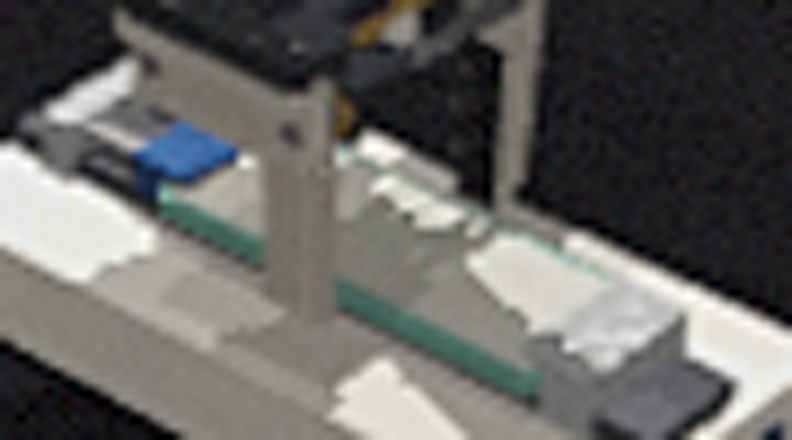

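Released: the forces are zero and the plate stayed put. I'll retreat upward and aside, then inspect.

>>> servo_tool(
  increments=[
    [0.7,[0,0,0.05],[0,0,0]],
    [0.7,[0,0,0.2],[0,0,0]],
    [0.7,[0,0,0.4],[0,0,0]],
    [0.7,[0,0.1,0.55],[0,0,0]],
    [0.7,[0,0.3,0.6],[0,0,0]],
    [0.7,[0,0.5,0.6],[0,0,0]],
    [0.7,[0,0.7,0.6],[0,0,0]],
    [0.7,[0,0.9,0.6],[0,0,0]],
    [0.7,[0,1.0,0.6],[0,0,0]],
    [0.7,[0,1.0,0.6],[0,0,0]],
  ],
)

```text
t: 22.25
eef_pos: [0.5431, 0.0999, 0.2324]
eef_rot: [-179.9, -0.2, -18.5]
wrist_force: [0.3, 0.0, 0.2]
opening: 0.0793
```

```bash
python3 - <<'E'
from h import *
from workcell import r
o=[]
T=r.capture("top");Sd=r.capture("side")
pickle.dump(T,open("top_f.pkl","wb"));pickle.dump(Sd,open("side_f.pkl","wb"))
cv2.imwrite("pics/f_top.png",T["color"]);cv2.imwrite("pics/f_side.png",Sd["color"])
b=cv2.resize(T["color"][125:255,300:390],(381,550),interpolation=cv2.INTER_CUBIC)
a=cv2.resize(Sd["color"][130:200,236:346],(410,261),interpolation=cv2.INTER_CUBIC)
cv2.imwrite("pics/f1.png",np.hstack([b,np.pad(a,((0,289),(0,0),(0,0)))]))
E
python3 st.py
```

```text
{'t': 22.35, 'eef_pos': array([0.5434, 0.0974, 0.232 ]), 'eef_rot': array([-179.9957,   -0.1579,  -18.6884]), 'wrist_force': array([ 0.0057,  0.0503, -0.7593]), 'moment': array([ 0.0609,  0.0018, -0.0033]), 'opening': 0.07879887864974766}
```

View pics/f1.png

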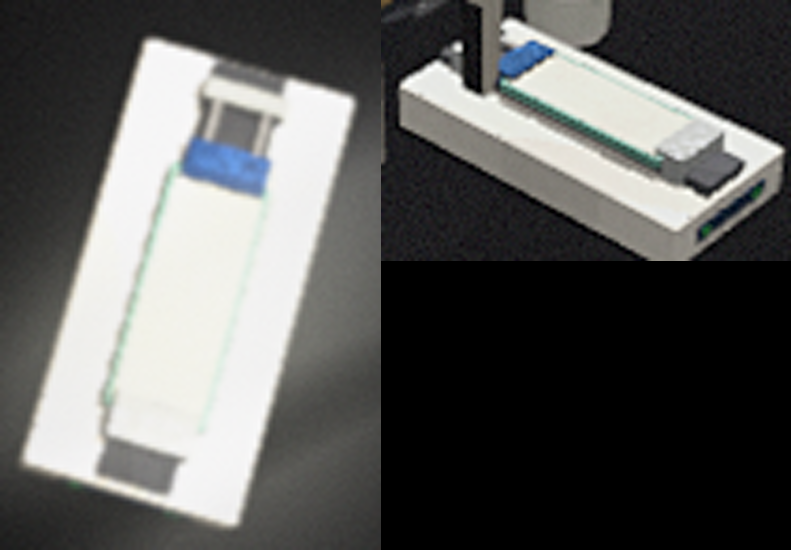

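View pics/f_side.png

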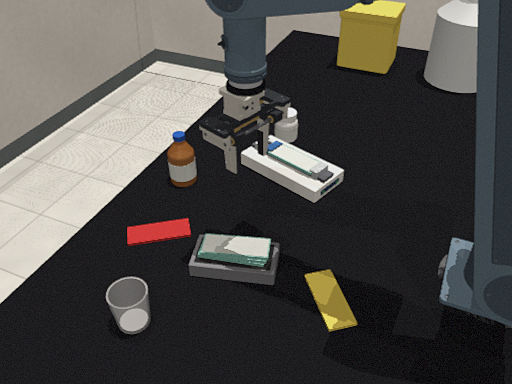

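View pics/f_top.png

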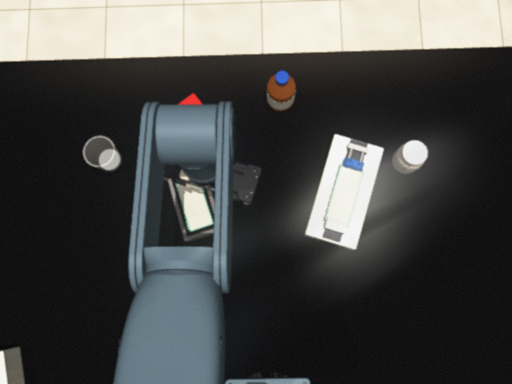

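The plate lies in the holder, with the blue lip over its far end and the aluminium lip over its near end. I'll check its lateral position, its tilt and the other objects numerically.

Run:
```python
from h import *
T=load("top_f.pkl");Sd=load("side_f.pkl");T0=load("top0.pkl");S0=load("side0.pkl")
yaw=np.radians(-18.7);ex=np.array([np.cos(yaw),np.sin(yaw)]);ey=np.array([-ex[1],ex[0]]);B=np.array([.5413,-.2014])
im=T["color"].astype(float); g=im[:,:,1]-im[:,:,2]
for side,xo in(("L",-1),("R",1)):
    pts=[]
    for y in range(172,216):
        xm=352-(y-171)*(14.5/48.5); c=int(round(xm)); a,b=(c-16,c-5) if xo<0 else (c+5,c+17)
        w=np.clip(g[y,a:b]-6,0,None)
        if w.max()>8: k=w.argmax(); k0=max(k-1,0); ww=w[k0:k+2]; pts.append((a+k0+(ww*np.arange(len(ww))).sum()/ww.sum(),y))
    P=plane(T,np.array(pts),.056)[:,:2]; lat=(P-B)@ey; f=cv2.fitLine(P.astype(np.float32),cv2.DIST_HUBER,0,.01,.01).ravel()
    print(side,len(pts),"lat",np.median(lat),"yaw",np.degrees(np.arctan(f[1]/f[0])))
# plate long-edge slope side view
im=Sd["color"].astype(float);pts=[]
for x in range(270,310):
    col=im[140:185,x];gg=col[:,1]-col[:,2];k=np.where(gg>25)[0]
    if len(k)==0: continue
    run=[k[-1]]
    for j in k[-2::-1]:
        if run[-1]-j==1: run.append(j)
        else: break
    w=np.clip(gg[run[-1]-1:run[0]+2],0,None);pts.append((x,140+run[-1]-1+(w*np.arange(len(w))).sum()/w.sum()))
o,d=ray(Sd,np.array(pts));n=np.r_[ey,0];t=(np.r_[B,0]@n+.030-o@n)/(d@n);P=o+d*t[:,None]
s=(P[:,:2]-B)@ex;f=np.polyfit(s,P[:,2],1);print("slope deg",np.degrees(f[0]),"z",np.polyval(f,0),len(pts))
# lips: compare blue jaw location before/after
for nm,c in(("before",T0),("after",T)):
    h=cv2.cvtColor(c["color"],cv2.COLOR_BGR2HSV);m=(h[:,:,0]>100)&(h[:,:,0]<125)&(h[:,:,1]>120)&(h[:,:,2]>60);m[:130]=0;m[190:]=0;m[:,:330]=0;m[:,380:]=0
    yy,xx=np.where(m);print(nm,"jaw s",((plane(c,[(xx.mean(),yy.mean())],.061)[0,:2]-B)@ex))
# bystander boxes difference
for nm,a,b,bx in(("bottle",T0,T,(262,65,302,115)),("beaker",T0,T,(78,130,126,176)),("jar",T0,T,(388,136,432,178)),("plinth side",S0,Sd,(188,228,285,290)),("bottle s",S0,Sd,(160,125,205,190)),("beaker s",S0,Sd,(100,272,158,335))):
    x0,y0,x1,y1=bx;p=cv2.phaseCorrelate(a["color"][y0:y1,x0:x1].mean(2),b["color"][y0:y1,x0:x1].mean(2));print(nm,np.round(p[0],2),round(p[1],2))
a=cv2.resize(Sd["color"][222:285,185:285],(790,498),interpolation=cv2.INTER_NEAREST);cv2.imwrite("pics/f_stack.png",a)
```

```text
L 44 lat 0.02871819516387431 yaw -18.412941
R 2 lat -0.028050140205172602 yaw -6.1163898
slope deg -0.22289721373274918 z 0.05540390483623377 40
before jaw s 0.078216260996036
after jaw s 0.08190634552387632
bottle [-0.09  0.06] 0.96
beaker [-0.05 -0.01] 0.89
jar [0.5  0.45] 0.99
plinth side [-0.16  0.27] 0.48
bottle s [ 0.51 -0.01] 0.94
beaker s [-0.04  0.07] 0.94
```

View pics/f_stack.png

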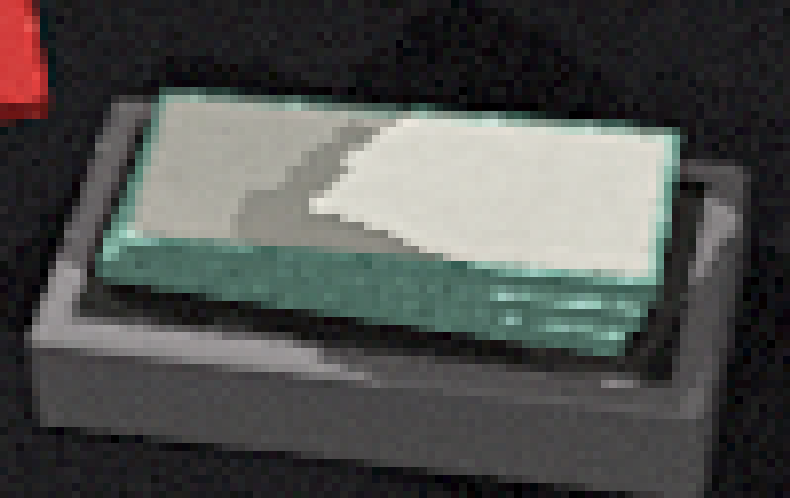

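All checks agree, so I'm handing in.

```bash
python3 -c "
from workcell import r
print(r.sign_off())"
```

```text
the job is handed in; nothing more can be done
None
```

The top plate is loaded in the scanner's plate holder, white side up, with its ends under both lips. I handed the job in at about 22 s; `sign_off` reports no verdict.

**What I did:**
- Touched the plate's top lightly to get its height, then gripped it across its width and lifted it alone off the stack.
- Slid it about 9° nose down under the blue jaw's lip and pushed the jaw to its end stop, with about 10 N at most.
- Levelled it past the fixed lip, moved it back to the stop and opened the fingers.

**Last checks before handing in (all from the pictures):**
- **Seating:** the jaw sits 3.7 mm back from its empty place (3 mm expected), so the plate appears held between the stop and the spring.
- **Position:** the plate is about 0.3 mm off centre across the bed. It slopes about 0.2° and is within about 0.3° of the rail's line.
- **Other objects:** the bottle, beaker and jar moved by less than 1 pixel, about 2 mm or less. The second plate's corner is where it was at the start.

**Weak or disagreeing checks:**
- **Plate's right edge:** it was hard to see in the top view, with only 2 usable points. Its angle from those was meaningless, so I used the left edge for alignment.
- **Bed height:** touching with the nose gave 0.048 m, but the plate lying flat suggested about 0.0495 m. The plate had turned about 1.3° in the grip, which probably explains the difference. It settled flat before I let go.
- **Stack image:** the before-and-after match of the stack was poor because of the arm's shadow and the missing top plate, so I judged the stack by eye in an enlarged view.

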